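# Set the nut mill and fill it from the tin

## Robot

A 6-joint arm with a two-finger parallel gripper is mounted at the origin on the work surface. World frame = base frame: x ahead of the robot, y to its left, z up, the work surface at z = 0. Lengths are in m, angles in rad, forces in N, time in s.
With the tool pointing down it reaches from about 0.225 to 0.875 m from the base axis. Payload 3.4 kg.
Tool frame: the origin (TCP) lies on the centre line of the jaws, within the pads' length; the fingertips stand 17 mm ahead of it and the grasp point (between the pads) lies 2 mm behind it (nose_length is the distance from the TCP to the fingertips, in m); z points along the fingers, y is the line along which they close (so a half turn about z gives the same grasp; the last joint's range is limited). The gripper opens to 85 mm and grips with 20 to 120 N. Pads are 22 mm wide; open, the fingers measure 114 mm over their backs; the gripper's body (76 mm by 85 mm) begins 54 mm behind the grasp point. The pads swing forward as they close: fully open they stand 13 mm farther back than shut.
Start: joints at [1.068, 0.276, 1.505, -0, 1.361, -0.121], TCP at [0.214, 0.534, 0.248] pointing down, gripper open.
Joint ranges: [-2.89, 2.89], [-0.75, 2.08], [0.22, 2.7], [-1.18, 4.32], [0.11, 2.71], [-2.7, 2.7]. Speed limits (rad/s): [2.57, 2.57, 3.14, 3.14, 3.14, 3.14].

## Interface

Orientations are given as a unit quaternion [w, x, y, z].
In Python, from rig import get_state, get_image, sign_off, find_in, place_of, nose_length gives the robot as it stands.
- The arm moves only by the tool apply_moves, never from a script. Its argument "deltas" is one flat list of numbers, 5 for each row, row after row: the finger opening in mm, from 0 to 85.4, then the shift along the tool's x, y, z in mm, then the turn about the tool's z in degrees. A call has 1 to 12 rows; each row is the pose to reach, as a shift and turn from the pose commanded when the call began, along the tool's axes at that moment; what a row does not reach only later rows make up. A row lasts 1/12 s, in which the tool goes at most 41.7 mm and 7.16 degrees, less where a joint would pass 70% of its speed; a pose out of reach is approached as far as the arm can. A call with a gripper value outside its range is refused whole. The fingers move at their own pace and stop on an object; "squeeze" is the grip in N (left out, the last holds). Time passes only in rows, so rows that repeat a pose let the fingers close. It gives the time, the measured TCP pose, the force, the opening and the grip force at its end, in the units of the state.
- get_state(): the state, without advancing time (a new reading comes with each control period).
- get_image(name): name is "scene" or "top"; returns a dict with "frame" (420x560x3 uint8, red, green, blue), "K" (3x3 intrinsics, pixels), "position" and "orientation" of the camera in the world. Camera axes: x right, y down, z forward; pixel columns grow to the right and rows downward; lengths in m; the calibration is good to about 2 mm. A picture is of the moment at which its call begins. There is no depth.
- sign_off(): hands the job in; it is judged then, once.
Trained networks look in a picture, given as the dict that the camera call returned (one of the last four; its "shot" number tells which), for a name from the list of things; names that differ only in an ending like _2 or _b are one class to them, and where a whole thing is asked for, a point or a joint stands for the part that bears it (a point fixed in the world has none). Each returns a list of dicts, best first, with "score" (0 to 1); they miss things now and then, are a little off and sometimes report something else, mostly with a low value. They report only what shows in the picture. A call takes as long as a camera call. They do not tell look-alikes from the thing itself.
- find_in(query, picture): "point" ([column, row] in pixels, amid what is visible of it).
- place_of(query, picture): "point" ([column, row] in pixels: a listed point, or the origin of a listed thing).
The state is a dict: "clock": time; "qpos": joint angles; "qd": joint speeds; "effort": joint torques, N m; "position": TCP position; "ee_rot": TCP orientation; "contact_force": force on the tool from outside, world axes, zero at the start; "moment": the same for the moment, N m; "width": finger opening in m; "gripper_force": force on a finger pad.
Only numpy, scipy, OpenCV 4.12 (cv2) and the standard library are available. Lean on these libraries where they do the work, as an engineer would, in place of code of your own. Each camera call takes 0.05 s, during which the arm holds its last target. There are 200 camera calls.

## Task

Get the nut mill ready for the toddlers' porridge. First turn the adjusting ring clockwise by its lever until the burrs touch, then back it off four clicks. Next prise the tin's lid up with the blade of the butter knife, open it, move every nut from the tin into the mill's hopper, lay the knife back on the board and press the tin shut, leaving the jar and the spoon where they are.

Things in the scene. Friction and masses are not known exactly. Their poses are not given: they have to be found in the camera images.
- mill_ring (a joint): angle of the mill's black adjusting ring (rad). 0 = burrs touching, a hard stop; grows as the ring is turned anticlockwise seen from above (backed off, coarser), up to 1.76. It clicks into a sprung notch every 0.16 rad, notch 0 being at 0; left between two notches it falls into the nearer one. Each click takes about 3 N sideways at the post.
- ring_post (a point): grip point of the ring's lever: a black upright round post, 16 mm in diameter and free for the upper 45 mm, at the end of a flat steel arm 100 mm from the ring's axis; this point is 15 mm below the post's flat top and 237 mm above the worktop. Half-way through its travel the arm points left (+y) and slightly towards the robot. White ticks on the red deck mark the clicks, an orange one burrs touching.
- ring_axis (a point): point on the upright axis of the adjusting ring (106 mm in diameter, on top of the red round mill housing, 148 mm across the foot), at the height of ring_post
- hopper (a point): centre of the mouth of the mill's clear open hopper, 277 mm above the worktop; z up. Inside it is 122 mm wide at the mouth, narrowing to 74 mm at its floor 63 mm below the mouth; wall 3 mm. It stands inside the circle of the lever's post.
- tin_lid (a joint): angle of the tin's lid (rad): 0 = shut, grows as it opens, up to the stop at 2.0 (leaning back past upright). The hinge is stiff: the lid stays where it is left. A sprung catch holds it shut: the front edge needs about 5 N upwards to come free, about 4 N downwards to snap shut over the last 0.05 rad; open, it needs about 2 N.
- tin_slot (a point): middle of the prising slot in the front rim of the blue tin, at the outer face of the front wall. x points level into the tin, towards the hinge; y along the front; z up. The slot is 80 mm wide and 6 mm high, this point 3 mm below the underside of the shut lid and 3 mm above the slot's sill; the wall is 3 mm thick.
- tin_hinge (a point): middle of the lid's hinge line along the back rim of the tin, 60 mm above the worktop; the axes are those of tin_slot, so the hinge runs along y and the slot lies 150 mm off towards -x. The lid is a flat plate 150 mm deep, 240 mm wide and 3 mm thick, its underside on the hinge line.
- tin_floor (a point): centre of the tin's inner floor, 3 mm above the worktop; axes as tin_slot. The tin is fixed, outside 150 mm (x) by 240 mm (y) by 60 mm high, walls 3 mm.
- knife_grip (a point): point on the butter knife's dark wooden handle, half-way up, near its centre of gravity. x points along the knife from handle to blade tip, z up while it lies flat. Handle 95 mm long, 22 mm wide (y), 16 mm high; this point is 35 mm behind the joint of handle and blade. The blade is steel, 18 mm wide, 2.5 mm thick, stands out straight at half the handle's height. 90 g.
- knife_tip (a point): end of the knife's blade, half-way through its thickness, 136 mm ahead of knife_grip; same axes. Lifted straight against the shut lid the knife only pivots in the fingers; with about 34 mm of blade inside the tin, bearing the handle down over the slot's sill by 0.23 rad (some 25 mm at the handle) frees the catch, after which the blade can carry the lid up.
- board_top (a point): centre of the top face of the wooden board, 12 mm above the worktop; board 160 mm (x) by 230 mm (y), z up, fixed
- jar: bystander: glass jar with steel screw lid, 80 mm wide, 120 mm high; origin under its centre
- spoon: bystander: grey silicone spoon about 200 mm long lying on the worktop; origin under it. (A white drying rack with three plates, about 200 mm high, stands fixed farther left, clear of the work.)
- nut0_c (a point): centre of a shelled Brazil nut, 42 mm long (its x axis), 19 mm wide and high, tapering to the ends, eight-sided, so it does not roll; 10 g. At the start the nuts lie on the tin's floor (centre 10 mm above it), lengthwise roughly from front to back. Two to four of the four nuts are present.
- nut1_c (a point): centre of a shelled Brazil nut, 42 mm long (its x axis), 19 mm wide and high, tapering to the ends, eight-sided, so it does not roll; 10 g. At the start the nuts lie on the tin's floor (centre 10 mm above it), lengthwise roughly from front to back. Two to four of the four nuts are present.
- nut2_c (a point): centre of a shelled Brazil nut, 42 mm long (its x axis), 19 mm wide and high, tapering to the ends, eight-sided, so it does not roll; 10 g. At the start the nuts lie on the tin's floor (centre 10 mm above it), lengthwise roughly from front to back. Two to four of the four nuts are present.
- nut3_c (a point): centre of a shelled Brazil nut, 42 mm long (its x axis), 19 mm wide and high, tapering to the ends, eight-sided, so it does not roll; 10 g. At the start the nuts lie on the tin's floor (centre 10 mm above it), lengthwise roughly from front to back. Two to four of the four nuts are present.
Mind the look-alikes: they are no part of the job. There is more than one size of the part that bears knife_grip; the job needs the largest.

How it is judged:
By the outcome, as a careful person would: the job done as asked, in the order asked, and still so for the second after the job is handed in, with the robot touching nothing.
Of nut0, nut1, nut2, nut3 only 2 to 4 are there at a start; the rules pass over those that are not, and their reading is None.
At some moment in a run one of knife may be knocked a few centimetres aside while the robot is not near it.
Once in a run the grip may slacken for a moment while it holds something.
It also fails if it takes over 210 s, if anything falls off the work surface, if the arm or the gripper's body presses on something with over 40 N, if the wrist force passes 120 N, or if a joint passes its speed limit or range.

## Working session

There is one attempt and no reset: what is moved stays moved. The work goes in short steps, Python scripts to look and compute and a tool call to move; the robot and the scene stay as the last step left them, time stands still between calls to the robot, and variables do not carry over. Pictures are saved under pics/ and viewed, at most 14 in all, crops included, and the job is handed in when it is done.

Besides the shell and the picture viewer there is one more tool, called after "Emit:" as name(argument=value, ...) on one line, values as JSON. apply_moves: Moves the arm, as the interface text tells. Its arguments: {"type":"object","properties":{"deltas":{"type":"array"},"squeeze":{"type":"number"}},"required":["deltas"]}

```bash
ls; mkdir -p pics; cat > h.py <<'E'
import numpy as np, cv2
from scipy.spatial.transform import Rotation as R
from rig import *
def rot(q): return R.from_quat([q[1],q[2],q[3],q[0]]).as_matrix()
def ray(im,p):
    d=np.linalg.inv(im["K"])@np.array([p[0],p[1],1.]); return np.array(im["position"]),rot(im["orientation"])@d
def at_z(im,p,z):
    o,d=ray(im,p); return o+d*(z-o[2])/d[2]
def px(im,P):
    c=rot(im["orientation"]).T@(np.array(P)-im["position"]); u=np.array(im["K"])@c; return u[:2]/u[2]
def tri(i1,p1,i2,p2):
    o1,d1=ray(i1,p1);o2,d2=ray(i2,p2);d1/=np.linalg.norm(d1);d2/=np.linalg.norm(d2)
    s=np.linalg.lstsq(np.stack([d1,-d2],1),o2-o1,rcond=None)[0];a=o1+s[0]*d1;b=o2+s[1]*d2
    return (a+b)/2,np.linalg.norm(a-b)
def save(im,n,crop=None,k=1):
    f=im["frame"][:,:,::-1]
    if crop: x0,y0,x1,y1=crop; f=f[y0:y1,x0:x1]
    cv2.imwrite(f"pics/{n}.png",cv2.resize(f,None,fx=k,fy=k,interpolation=cv2.INTER_CUBIC))
def tool():
    s=get_state(); return np.array(s["position"]),rot(s["ee_rot"])
def delta(P):
    p,M=tool(); return M.T@(np.array(P)-p)*1000
E
python3 - <<'E'
from h import *
np.set_printoptions(precision=4,suppress=True)
s=get_image("scene");t=get_image("top");save(s,"s0",k=1.4);save(t,"t0",k=1.4)
print(s["position"],t["position"],get_state())
for n in "ring_post ring_axis hopper tin_slot tin_hinge tin_floor knife_grip knife_tip board_top jar spoon nut0_c".split():
    for nm,i in(("s",s),("t",t)):
        print(n,nm,[(np.round(r["point"]).tolist(),round(r["score"],2)) for r in place_of(n,i)[:5]])
E
```

```text
pics
[1.1111 0.0337 1.0654] [ 0.5094 -0.002   1.2498] {'clock': 0.1, 'qpos': array([ 1.068 ,  0.2765,  1.506 , -0.    ,  1.3607, -0.121 ]), 'qd': array([ 0.0002, -0.0017, -0.0043, -0.0008,  0.0001, -0.    ]), 'effort': array([  0.0017, -41.7702, -24.6405,  -0.0002,   0.0059,  -0.0001]), 'position': array([0.214 , 0.5332, 0.2475]), 'ee_rot': array([-0.0002,  0.1898,  0.9818, -0.0008]), 'contact_force': array([-0.1742,  0.2375,  0.0722]), 'moment': array([0.0304, 0.0202, 0.0217]), 'gripper_force': 0.0, 'width': 0.08529465907494888}
ring_post s [([177.0, 137.0], 0.69)]
ring_post t []
ring_axis s []
ring_axis t []
hopper s [([130.0, 143.0], 0.75), ([231.0, 289.0], 0.17)]
hopper t [([445.0, 241.0], 0.83), ([248.0, 139.0], 0.53), ([401.0, 271.0], 0.42)]
tin_slot s [([344.0, 199.0], 0.91)]
tin_slot t [([226.0, 250.0], 0.68)]
tin_hinge s [([400.0, 201.0], 0.63)]
tin_hinge t [([162.0, 247.0], 0.8)]
tin_floor s []
tin_floor t []
knife_grip s [([256.0, 204.0], 0.8), ([129.0, 142.0], 0.71), ([239.0, 147.0], 0.58)]
knife_grip t [([339.0, 319.0], 0.82), ([311.0, 241.0], 0.78), ([408.0, 298.0], 0.68)]
knife_tip s [([309.0, 203.0], 0.84), ([255.0, 169.0], 0.52)]
knife_tip t [([258.0, 244.0], 0.76), ([318.0, 287.0], 0.7)]
board_top s [([273.0, 213.0], 0.87)]
board_top t [([294.0, 237.0], 0.85)]
jar s [([231.0, 287.0], 0.63), ([308.0, 207.0], 0.61)]
jar t [([324.0, 154.0], 0.79)]
spoon s [([315.0, 320.0], 0.79), ([345.0, 199.0], 0.67)]
spoon t [([245.0, 135.0], 0.76)]
nut0_c s []
nut0_c t []
```

View pics/s0.png

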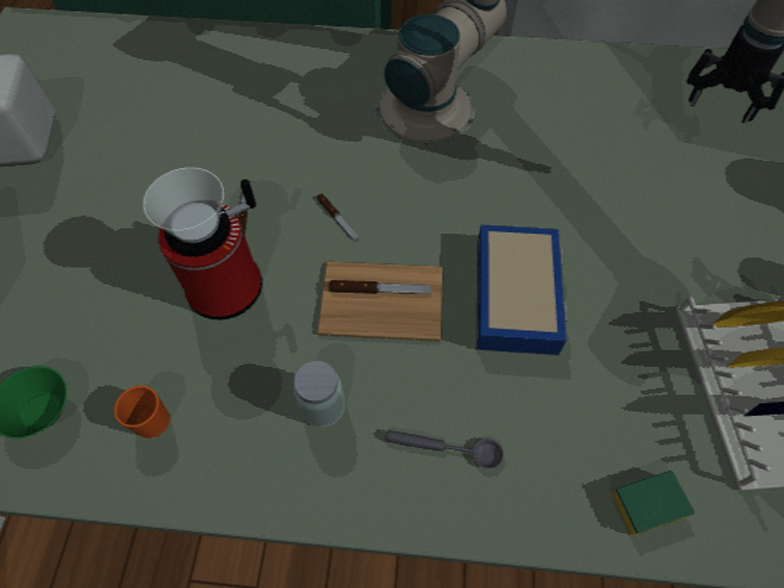

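View pics/t0.png

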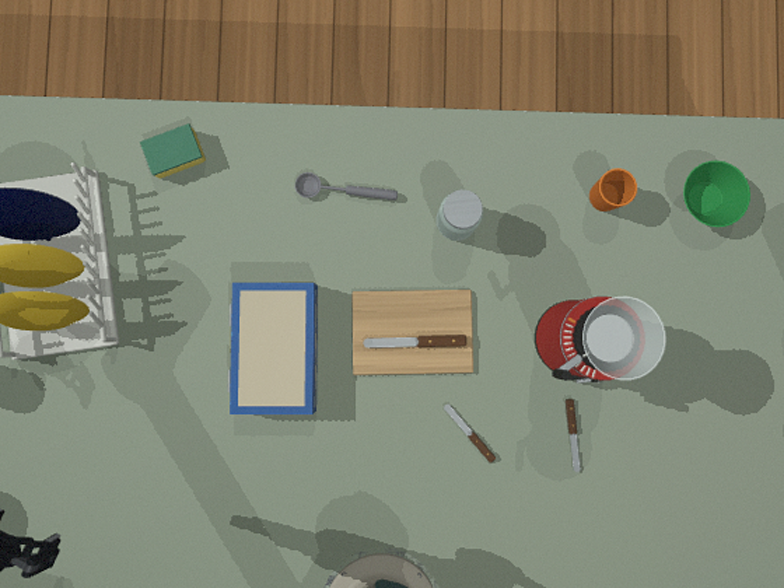

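The top view shows the tin at (195,249), with its slot facing right towards the board at (294,237). The mill is at about (425,242), with the lever post near (405,268). There are three knives: on the board (311,241), (339,319) and (408,298). The board knife looks the largest. I'll measure it and check with enlarged crops.

```bash
python3 - <<'E'
from h import *
np.set_printoptions(precision=4,suppress=True)
s=get_image("scene");t=get_image("top")
a=cv2.resize(t["frame"][200:345,240:430],None,fx=4,fy=4,interpolation=cv2.INTER_CUBIC)
cv2.imwrite("pics/k.png",a[:,:,::-1])
b=cv2.resize(s["frame"][105:235,90:200],None,fx=4.5,fy=4.5,interpolation=cv2.INTER_CUBIC)
c=cv2.resize(t["frame"][200:290,370:480],None,fx=3,fy=3,interpolation=cv2.INTER_CUBIC)
b=b[:600]; c=c[:, :300]
c=cv2.copyMakeBorder(c,0,b.shape[0]-c.shape[0],0,0,cv2.BORDER_CONSTANT)
cv2.imwrite("pics/m.png",np.hstack([b,c])[:,:,::-1])
g=lambda n,i:[r["point"] for r in place_of(n,i)]
print("slot",tri(s,g("tin_slot",s)[0],t,g("tin_slot",t)[0]))
print("hinge",tri(s,g("tin_hinge",s)[0],t,g("tin_hinge",t)[0]))
print("board",at_z(t,g("board_top",t)[0],.012),at_z(s,g("board_top",s)[0],.012))
for p in g("knife_grip",t): print("kg",p,at_z(t,p,.02),at_z(t,p,.008))
for p in g("knife_grip",s): print("kg s",p,at_z(s,p,.02))
for p in g("knife_tip",t): print("kt",p,at_z(t,p,.02))
for p in g("knife_tip",s): print("kt s",p,at_z(s,p,.02))
print("hop",at_z(t,g("hopper",t)[0],.277),at_z(s,g("hopper",s)[0],.277),g("hopper",t)[0])
for p in g("ring_post",s): print("post",at_z(s,p,.237))
for p in g("ring_post",t): print("post t",at_z(t,p,.237))
# tin corner estimates
for p in[(165,202),(226,202),(226,295),(165,295)]: print(at_z(t,p,.063))
E
```

```text
slot (array([0.4932, 0.142 , 0.0434]), np.float64(0.0030955191816621225))
hinge (array([0.4958, 0.2828, 0.071 ]), np.float64(0.0019182836755527275))
board [ 0.5188 -0.0463  0.012 ] [ 0.5262 -0.0452  0.012 ]
kg [338.8, 317.9] [ 0.3151 -0.1684  0.02  ] [ 0.3132 -0.17    0.008 ]
kg [309.9, 244.7] [ 0.5056 -0.0883  0.02  ] [ 0.5056 -0.0892  0.008 ]
kg [402.2, 268.4] [ 0.4484 -0.3356  0.02  ] [ 0.4478 -0.3389  0.008 ]
kg [409.9, 296.8] [ 0.374  -0.3566  0.02  ] [ 0.3727 -0.3601  0.008 ]
kg s [257.3, 205.1] [ 0.5102 -0.0902  0.02  ]
kg s [235.1, 146.3] [ 0.3192 -0.1788  0.02  ]
kg s [170.3, 156.1] [ 0.3714 -0.3595  0.02  ]
kt [254.8, 243.6] [0.5052 0.0581 0.02  ]
kt [319.8, 287.5] [ 0.3934 -0.1168  0.02  ]
kt [412.8, 336.2] [ 0.2713 -0.3648  0.02  ]
kt s [306.2, 206.9] [0.5035 0.0409 0.02  ]
kt s [254.5, 171.2] [ 0.4013 -0.1115  0.02  ]
hop [ 0.5199 -0.3602  0.277 ] [ 0.5256 -0.3625  0.277 ] [446.6, 241.5]
post [ 0.4738 -0.278   0.237 ]
post [0.8719 0.0745 0.237 ]
post t [ 0.4572 -0.2781  0.237 ]
[0.6064 0.2891 0.063 ]
[0.6104 0.133  0.063 ]
[0.3735 0.1253 0.063 ]
[0.3703 0.2793 0.063 ]
```

View pics/k.png

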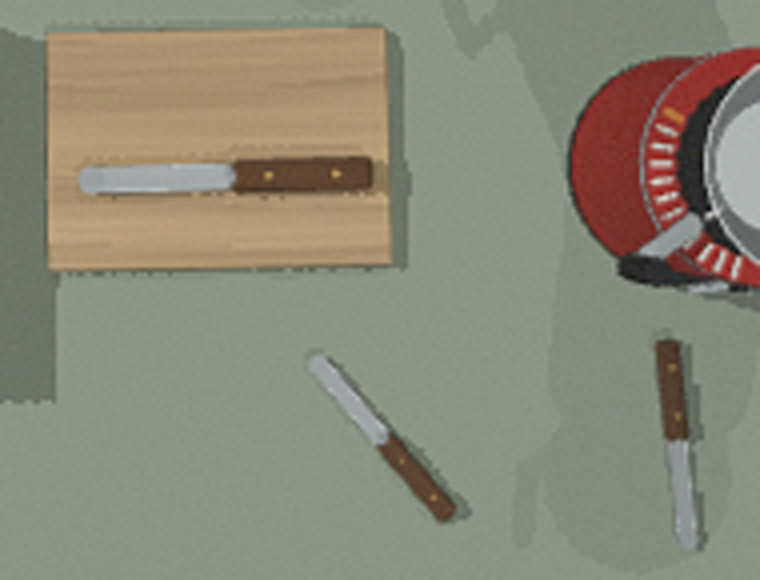

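View pics/m.png

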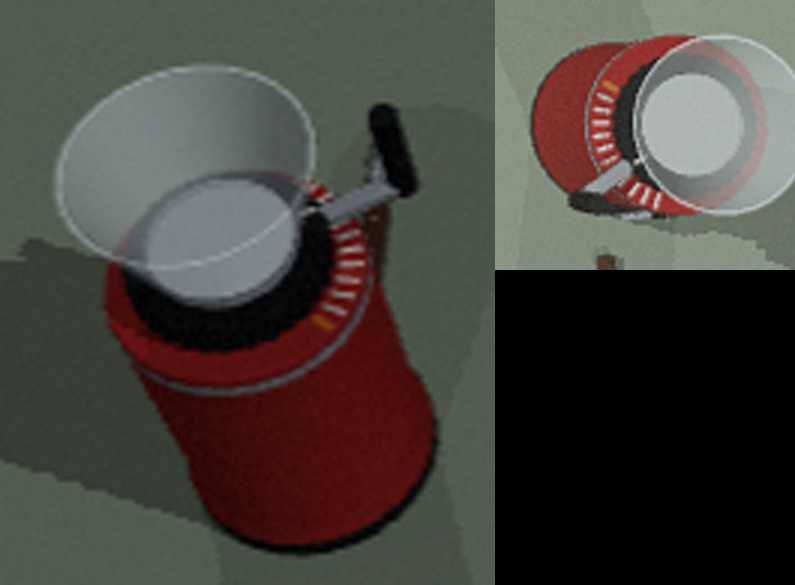

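The crop shows three knives: on the board at (311,241) with about 64 px of total length, and two clearly shorter ones. The board knife is the largest, lies on the board and is the one to use. The lever now points towards the lower left, and the orange tick is clockwise of it, at the upper left of the deck.

```bash
cat >> h.py <<'E'
def plan(wps,start=None):
    """wps: (width_mm,P,psi_deg closing-axis angle) -> rows; start=(P,psi) commanded pose if it differs"""
    p,M=tool(); psi=np.degrees(np.arctan2(M[1,1],M[0,1]))
    if start: p=np.array(start[0]); 
    print("psi",round(psi,1),"pos",p.round(4),"q6",np.degrees(get_state()["qpos"][5]).round(0))
    for w,P,a in wps:
        d=M.T@(np.array(P)-p)*1000; t=(psi-a+90)%180-90
        print(w,*d.round(1),round(t,1))
E
python3 - <<'E'
from h import *
plan([(85,(.35,.2,.40),33),(85,(.466,-.278,.40),33),(85,(.466,-.278,.239),33)])
E
```

```text
psi 68.1 pos [0.2143 0.5336 0.2483] q6 -7.0
85 -250.3 -259.0 -151.7 35.1
85 -536.0 -659.4 -151.7 35.1
85 -536.0 -659.4 9.3 35.1
```

Emit:
apply_moves(deltas=[85, 0, 0, -100, 0, 85, -250, -259, -152, 35, 85, -250, -259, -152, 35, 85, -250, -259, -152, 35, 85, -250, -259, -152, 35, 85, -250, -259, -152, 35, 85, -250, -259, -152, 35, 85, -250, -259, -152, 35, 85, -250, -259, -152, 35, 85, -250, -259, -152, 35, 85, -250, -259, -152, 35, 85, -536, -659, -152, 35])

```text
clock: 3.15
position: [0.3595, 0.1625, 0.4012]
ee_rot: [-0.001, 0.474, 0.88, 0.003]
contact_force: [0.4, 0.2, -0.2]
width: 0.085
gripper_force: 0.0
```

```bash
python3 - <<'E'
from h import *
plan([(85,(.466,-.278,.38),33),(85,(.466,-.278,.239),33)])
E
```

```text
psi 33.4 pos [0.3595 0.1625 0.4012] q6 -19.0
85 -426.5 -153.7 18.9 0.4
85 -427.0 -154.3 159.9 0.4
```

Emit:
apply_moves(deltas=[85, -427, -154, 19, 0, 85, -427, -154, 19, 0, 85, -427, -154, 19, 0, 85, -427, -154, 19, 0, 85, -427, -154, 19, 0, 85, -427, -154, 19, 0, 85, -427, -154, 19, 0, 85, -427, -154, 19, 0, 85, -427, -154, 19, 0, 85, -427, -154, 19, 0, 85, -427, -154, 19, 0, 85, -427, -154, 19, 0])

```text
clock: 4.15
position: [0.4654, -0.2887, 0.3788]
ee_rot: [-0.0, 0.479, 0.878, -0.001]
contact_force: [0.7, -0.4, -0.5]
width: 0.0848
gripper_force: 0.0
```

```bash
python3 - <<'E'
from h import *
s=get_image("scene");t=get_image("top")
plan([(85,(.466,-.278,.239),33)])
p,M=tool(); print(px(s,p),px(t,p))
b=cv2.resize(s["frame"][60:235,90:230],None,fx=3.4,fy=3.4,interpolation=cv2.INTER_CUBIC)
c=cv2.resize(t["frame"][200:300,370:480],None,fx=2.9,fy=2.9,interpolation=cv2.INTER_CUBIC)
c=cv2.copyMakeBorder(c,0,b.shape[0]-c.shape[0],0,0,cv2.BORDER_CONSTANT)
cv2.imwrite("pics/m2.png",np.hstack([b,c])[:,:,::-1])
for n in("ring_post","hopper"):
    for i in(s,t): print(n,[(r["point"],r["score"]) for r in place_of(n,i)[:2]])
E
```

```text
psi 33.0 pos [ 0.4642 -0.2829  0.38  ] q6 -72.0
85 2.8 4.2 141.0 0.0
[159.68305224  91.26862946] [425.90479457 270.02021058]
ring_post [([177.7, 137.1], 0.77), ([230.0, 287.8], 0.37)]
ring_post [([310.5, 244.0], 0.62), ([402.9, 269.6], 0.53)]
hopper [([130.2, 143.0], 0.86)]
hopper [([444.5, 242.7], 0.88)]
```

View pics/m2.png

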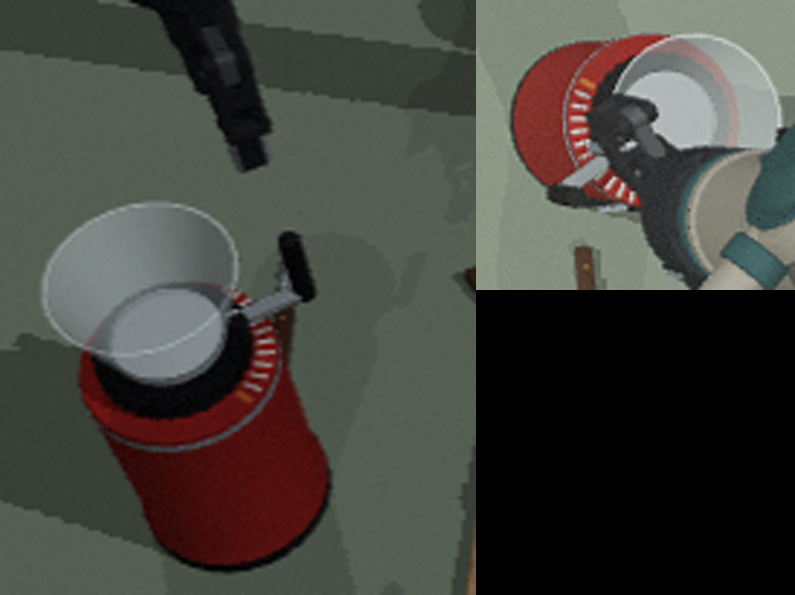

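The jaw sits above the post, with the post seen at (177,137) in the scene view. Lowering onto it.

Emit:
apply_moves(deltas=[85, 2, 5, 40, 0, 85, 2, 5, 80, 0, 85, 2, 5, 110, 0, 85, 2, 5, 130, 0, 85, 2, 5, 141, 0, 85, 2, 5, 141, 0, 40, 2, 5, 141, 0, 5, 2, 5, 141, 0, 5, 2, 5, 141, 0, 5, 2, 5, 141, 0, 5, 2, 5, 141, 0, 5, 2, 5, 141, 0], squeeze=30)

```text
clock: 5.45
position: [0.4664, -0.2782, 0.2412]
ee_rot: [0.0, 0.476, 0.879, -0.001]
contact_force: [-3.2, 0.3, 5.3]
width: 0.0149
gripper_force: 30.2
```

```bash
python3 - <<'E'
from h import *
s=get_state(); print({k:s[k] for k in("clock","position","contact_force","moment","width","gripper_force")})
E
```

```text
{'clock': 5.45, 'position': array([ 0.46644914, -0.27821446,  0.24116544]), 'contact_force': array([-3.21281387,  0.29532715,  5.27187561]), 'moment': array([ 0.02729278,  0.30398221, -0.04808801]), 'width': 0.014915168095508075, 'gripper_force': 30.19763320684433}
```

```bash
cat >> h.py <<'E'
def arc(C,degs,w=5,z=None):
    p,M=tool(); C=np.array(C); v=p[:2]-C; print("r",np.hypot(*v).round(4),"ang",np.degrees(np.arctan2(v[1],v[0])).round(1))
    psi=np.degrees(np.arctan2(M[1,1],M[0,1])); W=[]
    for d in degs:
        a=np.radians(d); Rm=np.array([[np.cos(a),-np.sin(a)],[np.sin(a),np.cos(a)]])
        W.append((w,np.r_[C+Rm@v,p[2] if z is None else z],psi+d))
    plan(W)
E
python3 - <<'E'
from h import *
arc((.5228,-.3613),[-4,-9,-14,-19,-24,-29,-34,-39],z=.2395)
E
```

```text
r 0.1004 ang 124.1
psi 33.1 pos [ 0.4664 -0.2782  0.2412] q6 -71.0
5 -0.1 7.0 1.7 4.0
5 -1.0 15.7 1.6 9.0
5 -2.5 24.3 1.6 14.0
5 -4.9 32.8 1.6 19.0
5 -8.0 41.0 1.6 24.0
5 -11.7 48.9 1.6 29.0
5 -16.2 56.4 1.6 34.0
5 -21.2 63.6 1.6 39.0
```

Emit:
apply_moves(deltas=[5, 0, 7, 1, 4, 5, -1, 16, 1, 9, 5, -2.5, 24.3, 1, 14, 5, -5, 33, 1, 19, 5, -8, 41, 1, 24, 5, -12, 49, 1, 29, 5, -16, 56.5, 1, 34, 5, -21, 63.5, 1, 39, 5, -21, 63.5, 1, 39])

```text
clock: 6.2
position: [0.5335, -0.2631, 0.2411]
ee_rot: [0.003, 0.744, 0.669, -0.001]
contact_force: [-0.7, -4.3, 5.5]
width: 0.0148
gripper_force: 30.2
```

```bash
python3 - <<'E'
from h import *
arc((.5228,-.3613),[-5,-10,-15,-20,-25,-30,-35,-40],z=.240)
E
```

```text
r 0.0988 ang 83.8
psi -6.1 pos [ 0.5335 -0.2631  0.2411] q6 -27.0
5 -0.4 8.6 1.1 5.0
5 -1.5 17.1 1.2 10.0
5 -3.4 25.6 1.2 15.0
5 -6.0 33.8 1.2 20.0
5 -9.3 41.7 1.3 25.0
5 -13.3 49.4 1.3 30.0
5 -18.0 56.6 1.4 35.0
5 -23.2 63.4 1.4 40.0
```

Emit:
apply_moves(deltas=[5, 0, 8.6, 0, 5, 5, -1.5, 17, 0, 10, 5, -3.4, 25.6, 0, 15, 5, -6, 33.8, 0, 20, 5, -7, 36, 0, 21.5, 5, -7, 36, 0, 21.5])

```text
clock: 6.7
position: [0.5644, -0.2731, 0.241]
ee_rot: [0.0, 0.855, 0.519, -0.003]
contact_force: [-9.4, -3.7, 8.0]
width: 0.0149
gripper_force: 30.6
```

```bash
python3 - <<'E'
from h import *
arc((.5228,-.3613),[-2,-4,-6,-8,-10])
print(get_state()["moment"])
E
```

```text
r 0.0975 ang 64.8
psi -27.4 pos [ 0.5644 -0.2731  0.241 ] q6 -5.0
5 0.1 3.4 -0.0 2.0
5 0.0 6.8 -0.0 4.0
5 -0.1 10.2 -0.0 6.0
5 -0.4 13.6 -0.0 8.0
5 -0.8 17.0 -0.0 10.0
[-0.38475442  1.29328495  0.25409637]
```

Emit:
apply_moves(deltas=[5, 0, 3.5, 0, 2, 5, 0, 7, 0, 4, 5, 0, 7, 0, 4])

```text
clock: 6.95
position: [0.5642, -0.2736, 0.2407]
ee_rot: [-0.006, 0.872, 0.489, -0.008]
contact_force: [-21.7, 2.3, 13.4]
width: 0.015
gripper_force: 32.4
```

```bash
python3 - <<'E'
from h import *
from scipy.optimize import least_squares as L
p,M=tool()
P=np.array([[.4664,-.2782],[.5335,-.2631],[.5644,-.2731],p[:2]])
for Q in(P[:3],P):
    c=L(lambda c:np.hypot(*(Q-c).T)-.1,[.52,-.36]).x
    v=Q-c; print(c,np.hypot(*v.T),np.degrees(np.arctan2(v[:,1],v[:,0])))
print(get_state()["contact_force"],get_state()["moment"],p)
s=get_image("scene");t=get_image("top")
b=cv2.resize(s["frame"][60:235,90:230],None,fx=3.4,fy=3.4,interpolation=cv2.INTER_CUBIC)
c=cv2.resize(t["frame"][200:300,370:480],None,fx=2.9,fy=2.9,interpolation=cv2.INTER_CUBIC)
c=cv2.copyMakeBorder(c,0,b.shape[0]-c.shape[0],0,0,cv2.BORDER_CONSTANT)
cv2.imwrite("pics/m3.png",np.hstack([b,c])[:,:,::-1])
E
```

```text
[ 0.520029   -0.36247673] [0.09989313 0.1002856  0.0997847 ] [122.47039561  82.28033183  63.59793989]
[ 0.51963898 -0.36263194] [0.09981553 0.10049246 0.10009754 0.0995314 ] [122.23368534  82.07186273  63.43748188  63.38577127]
[-21.7445671    2.25988451  13.42302093] [0.31898101 3.22161499 0.2227929 ] [ 0.56422717 -0.27364659  0.24069958]
```

View pics/m3.png

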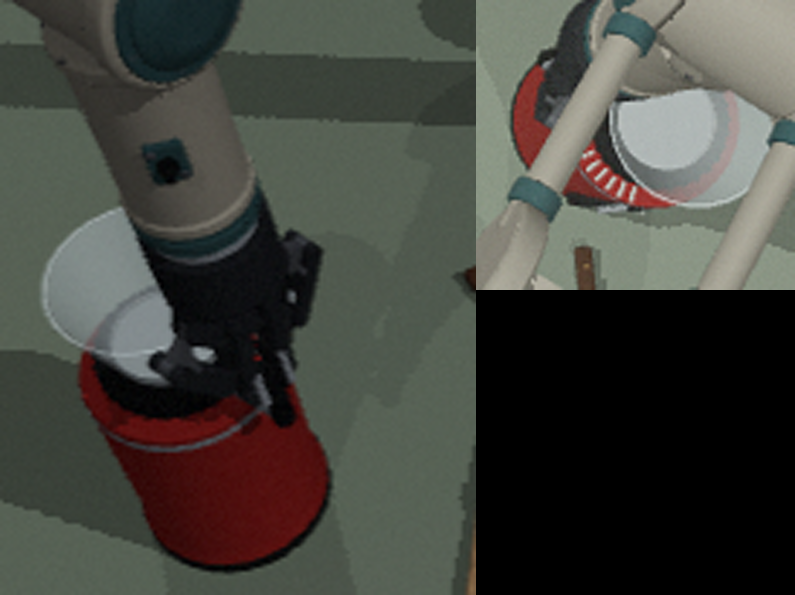

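The scene view shows the post against the stop: 22 N of force and no motion, where a click takes only 3 N. As a check, I'll compare the direction of the orange tick and then plan backing off 36.7°.

```bash
python3 - <<'E'
from h import *
t=get_image("top")
C=np.array([.5198,-.3626])
for z in(.17,.19,.205):
  for p in[(408.2,228.7),(405.5,234.5),(404.5,239.2),(405,243.7),(406,248.2),(407.5,252.5),(416.2,263.2),(420,265.5),(424.2,267.5)]:
    v=at_z(t,p,z)[:2]-C; print(np.degrees(np.arctan2(v[1],v[0])).round(1),np.hypot(*v).round(4),end="; ")
  print()
arc(C,[5,10,15,20,25,30,33,36.7])
E
```

```text
61.6 0.0614; 75.7 0.0623; 86.1 0.0628; 95.8 0.0617; 105.8 0.0613; 115.7 0.0615; 145.8 0.0618; 155.4 0.0619; 165.3 0.0628; 
64.5 0.0661; 77.2 0.0676; 86.6 0.0683; 95.4 0.0672; 104.4 0.0667; 113.3 0.0665; 141.0 0.0648; 150.0 0.064; 159.6 0.0638; 
66.4 0.0698; 78.3 0.0716; 87.0 0.0724; 95.1 0.0714; 103.5 0.0707; 111.8 0.0703; 137.7 0.0674; 146.2 0.0659; 155.4 0.065; 
r 0.0994 ang 63.5
psi -31.4 pos [ 0.5642 -0.2736  0.2407] q6 -1.0
5 -1.1 -8.6 0.2 -5.0
5 -3.0 -17.1 0.3 -10.0
5 -5.5 -25.4 0.5 -15.0
5 -8.8 -33.4 0.6 -20.0
5 -12.8 -41.1 0.8 -25.0
5 -17.5 -48.4 0.9 -30.0
5 -20.6 -52.6 1.0 -33.0
5 -24.7 -57.5 1.2 -36.7
```

Emit:
apply_moves(deltas=[5, -1, -9, 0, -5, 5, -3, -17, 0, -10, 5, -5.5, -25.4, 0, -15, 5, -9, -33, 0, -20, 5, -13, -41, 0, -25, 5, -17.5, -48.5, 0, -30, 5, -20.5, -52.5, 0, -33, 5, -20.5, -52.5, 0, -33])

```text
clock: 7.77
position: [0.5179, -0.2624, 0.2411]
ee_rot: [-0.0, 0.696, 0.718, 0.003]
contact_force: [1.5, 6.2, 6.8]
width: 0.0152
gripper_force: 30.7
```

```bash
python3 - <<'E'
from h import *
arc([.5198,-.3626],[2,4,6,8,10,12])
print(get_state()["contact_force"])
E
```

```text
r 0.1002 ang 91.1
psi 1.7 pos [ 0.5179 -0.2624  0.2411] q6 -36.0
5 -0.0 -3.5 -0.0 -2.0
5 -0.2 -7.0 -0.0 -4.0
5 -0.4 -10.5 -0.0 -6.0
5 -0.8 -14.0 -0.1 -8.0
5 -1.3 -17.4 -0.1 -10.0
5 -2.0 -20.9 -0.1 -12.0
[1.5475989  6.22332844 6.78801495]
```

Target about 102°, which is another 11°.

Emit:
apply_moves(deltas=[5, 0, -3.5, 0, -2, 5, 0, -7, 0, -4, 5, -0.5, -10.5, 0, -6, 5, -1, -14, 0, -8, 5, -1.5, -17.5, 0, -10, 5, -1.8, -19, 0, -11, 5, -1.8, -19, 0, -11])

```text
clock: 8.35
position: [0.4993, -0.2644, 0.2411]
ee_rot: [-0.0, 0.625, 0.781, 0.003]
contact_force: [-0.6, 7.2, 8.5]
width: 0.0152
gripper_force: 30.8
```

```bash
python3 - <<'E'
from h import *
arc([.5198,-.3626],[2])
print(get_state()["contact_force"])
E
```

```text
r 0.1003 ang 101.8
psi 12.7 pos [ 0.4993 -0.2644  0.2411] q6 -48.0
5 -0.0 -3.5 -0.0 -2.0
[-0.64537874  7.19159693  8.53988338]
```

Emit:
apply_moves(deltas=[30, 0, 0, 0, 0, 50, 0, 0, 0, 0, 50, 0, 0, -40, 0, 50, 0, 0, -80, 0, 60, 0, 0, -120, 0, 60, 100, 0, -130, 6, 60, 200, 0, -130, 12, 60, 200, 0, -130, 12, 60, 200, 0, -130, 12, 60, 200, 0, -130, 12, 60, 200, 0, -130, 12])

```text
clock: 9.27
position: [0.453, -0.0667, 0.3701]
ee_rot: [-0.001, 0.701, 0.713, 0.001]
contact_force: [-0.2, 0.3, 0.3]
width: 0.0602
gripper_force: 0.0
```

```bash
python3 - <<'E'
from h import *
s=get_image("scene");t=get_image("top")
p,_=tool();print(p)
b=cv2.resize(s["frame"][105:235,90:200],None,fx=4.3,fy=4.3,interpolation=cv2.INTER_CUBIC)
c=cv2.resize(t["frame"][200:290,370:480],None,fx=2.9,fy=2.9,interpolation=cv2.INTER_CUBIC)
c=cv2.copyMakeBorder(c,0,b.shape[0]-c.shape[0],0,0,cv2.BORDER_CONSTANT)
cv2.imwrite("pics/m4.png",np.hstack([b,c])[:,:,::-1])
C=np.array([.5198,-.3626])
for i in(s,t):
  for n in("ring_post","knife_grip","knife_tip"):
    for r in place_of(n,i)[:3]:
      P=at_z(i,r["point"],.237 if n=="ring_post" else .02); v=P[:2]-C
      print(n,np.round(r["point"]),round(r["score"],2),P.round(4),np.degrees(np.arctan2(v[1],v[0])).round(1),np.hypot(*v).round(3))
E
```

```text
[ 0.45480571 -0.07111675  0.36958614]
ring_post [183. 150.] 0.69 [ 0.5064 -0.2528  0.237 ] 97.0 0.111
knife_grip [258. 205.] 0.87 [ 0.5101 -0.0897  0.02  ] 92.0 0.273
knife_grip [238. 147.] 0.52 [ 0.3209 -0.1697  0.02  ] 135.9 0.277
knife_grip [171. 155.] 0.41 [ 0.3676 -0.3572  0.02  ] 178.0 0.152
knife_tip [308. 202.] 0.7 [0.4891 0.0443 0.02  ] 94.3 0.408
knife_tip [177. 134.] 0.51 [ 0.2897 -0.3582  0.02  ] 178.9 0.23
knife_tip [252. 172.] 0.49 [ 0.4055 -0.1169  0.02  ] 114.9 0.271
ring_post [394. 248.] 0.65 [ 0.5029 -0.2575  0.237 ] 99.1 0.106
knife_grip [308. 243.] 0.68 [ 0.5101 -0.0843  0.02  ] 92.0 0.279
knife_grip [407. 299.] 0.65 [ 0.3672 -0.3481  0.02  ] 174.6 0.153
knife_tip [257. 244.] 0.67 [0.5056 0.0531 0.02  ] 92.0 0.416
knife_tip [414. 337.] 0.57 [ 0.2685 -0.3672  0.02  ] -179.0 0.251
```

View pics/m4.png

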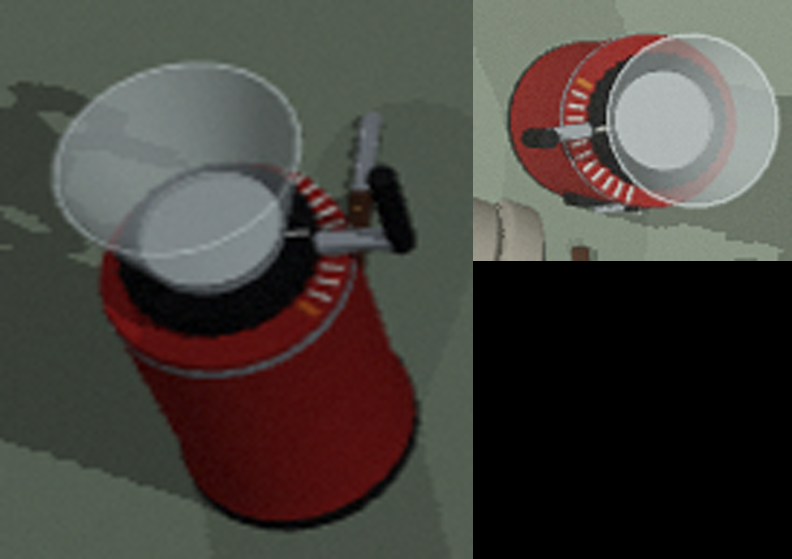

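Orange is at the lower end, with about three white ticks between it and the arm. I'll check that by unrolling the tick circle.

```bash
python3 - <<'E'
from h import *
t=get_image("top");C=np.array([.5198,-.3626])
A=np.arange(50,185,.5); z=.19
rows=[]
for r in np.arange(.056,.078,.0005):
    uv=np.array([px(t,(C[0]+r*np.cos(np.radians(a)),C[1]+r*np.sin(np.radians(a)),z)) for a in A],np.float32)
    rows.append(cv2.remap(t["frame"],uv[None,:,0],uv[None,:,1],cv2.INTER_CUBIC)[0])
im=np.array(rows)
cv2.imwrite("pics/u.png",cv2.resize(im,(800,220))[:,:,::-1])
g=im[18:26,:,1].astype(float).mean(0)
pk=[(A[i],int(g[i])) for i in range(2,len(g)-2) if g[i]==g[i-2:i+3].max() and g[i]>g.mean()*.8]; print(pk)
E
```

```text
[(np.float64(64.0), 121), (np.float64(72.0), 185), (np.float64(80.5), 191), (np.float64(88.5), 171), (np.float64(95.0), 168), (np.float64(101.0), 165), (np.float64(106.0), 150), (np.float64(114.0), 137), (np.float64(122.5), 203), (np.float64(131.0), 201), (np.float64(140.0), 201), (np.float64(149.0), 199), (np.float64(158.0), 181)]
```

View pics/u.png

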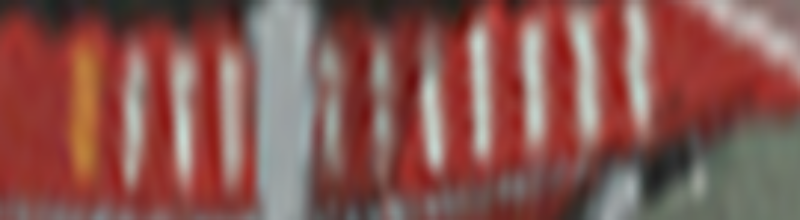

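Orange sits at column 83, with three whites, then the arm on the 4th mark and seven whites after it. The ring is on notch 4. Next are the knife and the tin.

```bash
python3 - <<'E'
from h import *
np.set_printoptions(precision=4,suppress=True)
s=get_image("scene");t=get_image("top"); print(nose_length)
def blob(i,lo,hi,roi):
    h=cv2.cvtColor(i["frame"],cv2.COLOR_RGB2HSV); m=cv2.inRange(h,lo,hi); k=np.zeros_like(m); x0,y0,x1,y1=roi; k[y0:y1,x0:x1]=m[y0:y1,x0:x1]
    c=max(cv2.findContours(k,0,2)[0],key=cv2.contourArea); return c
# tin outer from top (blue + the beige inside, hull)
c=blob(t,(100,100,40),(130,255,255),(140,180,250,310)); q=cv2.approxPolyDP(cv2.convexHull(c),6,True)[:,0]
print("tin top px",q.tolist()); 
for p in q: print(at_z(t,p.astype(float),.063))
c=blob(s,(100,80,20),(135,255,255),(320,150,420,260)); q=cv2.approxPolyDP(cv2.convexHull(c),4,True)[:,0]
print("tin scene px",q.tolist())
for p in q: print(at_z(s,p.astype(float),.063))
for nm,i,roi in(("t",t,(285,225,345,260)),("s",s,(225,190,275,215))):
    h=cv2.cvtColor(i["frame"],cv2.COLOR_RGB2HSV); x0,y0,x1,y1=roi
    f=i["frame"][y0:y1,x0:x1].astype(int); m=(f.sum(2)<(230 if nm=="t" else 200)).astype(np.uint8)
    cs=max(cv2.findContours(m,0,2)[0],key=cv2.contourArea)
    b=cv2.boxPoints(cv2.minAreaRect(cs))+[x0,y0]; print(nm,"handle",b.tolist()); 
    for p in b: print(at_z(i,p,.024))
for n in("tin_slot","tin_hinge","board_top"):
    for i in(t,s): print(n,[at_z(i,r["point"],{"tin_slot":.057,"tin_hinge":.06,"board_top":.012}[n]) for r in place_of(n,i)[:1]])
E
```

```text
0.017
tin top px [[224, 202], [225, 293], [164, 295], [166, 202]]
[0.6102 0.1381 0.063 ]
[0.3785 0.128  0.063 ]
[0.3703 0.2818 0.063 ]
[0.6065 0.2865 0.063 ]
tin scene px [[398, 164], [404, 237], [399, 252], [340, 249], [343, 161]]
[0.3708 0.2799 0.063 ]
[0.5915 0.2863 0.063 ]
[0.6333 0.2725 0.063 ]
[0.6388 0.1303 0.063 ]
[0.3745 0.131  0.063 ]
t handle [[321.0, 247.0], [321.0, 235.0], [332.0, 235.0], [332.0, 247.0]]
[ 0.5003 -0.1177  0.024 ]
[ 0.532  -0.1171  0.024 ]
[ 0.5327 -0.1464  0.024 ]
[ 0.5009 -0.1469  0.024 ]
s handle [[223.10769665241241, 190.8615369796753], [270.1230812072754, 184.98461437225342], [273.0615425109863, 208.49230575561523], [226.04615783691406, 214.3692283630371]]
[ 0.4765 -0.1882  0.024 ]
[ 0.4456 -0.0624  0.024 ]
[ 0.5189 -0.0466  0.024 ]
[ 0.5484 -0.1687  0.024 ]
tin_slot [array([0.4891, 0.1346, 0.057 ])]
tin_slot []
tin_hinge [array([0.4921, 0.2846, 0.06  ])]
tin_hinge [array([0.483 , 0.2918, 0.06  ])]
board_top [array([ 0.5225, -0.0467,  0.012 ])]
board_top [array([ 0.5295, -0.0448,  0.012 ])]
```

```bash
python3 - <<'E'
from h import *
plan([(60,(.508,-.089,.15),1.8),(60,(.508,-.089,.032),1.8)])
E
```

```text
psi 0.6 pos [ 0.4549 -0.0719  0.3693] q6 -18.0
60 -17.7 52.9 219.3 -1.2
60 -17.7 52.9 337.3 -1.2
```

Emit:
apply_moves(deltas=[60, -5, 15, 40, 0, 60, -10, 30, 80, -1, 60, -18, 53, 120, -1, 60, -18, 53, 160, -1, 60, -18, 53, 200, -1, 60, -18, 53, 240, -1, 60, -18, 53, 275, -1, 60, -18, 53, 305, -1, 60, -18, 53, 325, -1, 60, -18, 53, 337, -1, 60, -18, 53, 337, -1, 60, -18, 53, 337, -1], squeeze=80)

```text
clock: 11.12
position: [0.508, -0.0891, 0.0319]
ee_rot: [-0.001, 0.697, 0.717, -0.0]
contact_force: [-0.3, -0.0, 0.3]
width: 0.0601
gripper_force: 0.0
```

Emit:
apply_moves(deltas=[30, 0, 0, 0, 0, 10, 0, 0, 0, 0, 10, 0, 0, 0, 0, 10, 0, 0, 0, 0, 10, 0, 0, 0, 0, 10, 0, 0, 0, 0], squeeze=80)

```text
clock: 11.62
position: [0.509, -0.0895, 0.0339]
ee_rot: [0.001, 0.697, 0.717, 0.001]
contact_force: [-0.5, 0.2, 5.3]
width: 0.0197
gripper_force: 79.2
```

Emit:
apply_moves(deltas=[10, 0, 0, -20, 0, 10, 0, 0, -45, 0, 10, 0, 0, -75, 0, 10, 0, 0, -100, 0, 10, 0, 0, -100, 0, 10, 0, 0, -100, 0], squeeze=100)

```text
clock: 12.12
position: [0.5091, -0.0895, 0.1343]
ee_rot: [0.002, 0.697, 0.717, 0.001]
contact_force: [0.1, 0.5, -1.5]
width: 0.0186
gripper_force: 98.2
```

```bash
python3 - <<'E'
from h import *
s=get_image("scene");t=get_image("top");p,M=tool();print(p,M.round(3).tolist(),get_state()["width"],get_state()["contact_force"])
for n in("knife_grip","knife_tip","tin_slot"):
    a,b=place_of(n,s),place_of(n,t)
    print(n,[(np.round(r["point"],1),round(r["score"],2)) for r in a[:3]],[(np.round(r["point"],1),round(r["score"],2)) for r in b[:3]])
for P in(p+M@[0,0,.0139],p+M@[.136,0,.0139],p+M@[-.06,0,.0139]): print(px(s,P),px(t,P))
b=cv2.resize(s["frame"][140:260,200:420],None,fx=3.6,fy=3.6,interpolation=cv2.INTER_CUBIC)
cv2.imwrite("pics/kn.png",b[:,:,::-1])
E
```

```text
[ 0.50726035 -0.08898078  0.13183877] [[-0.028, 1.0, -0.001], [1.0, 0.028, 0.0], [0.0, -0.001, -1.0]] 0.019021604581580764 [ 0.07529282 -0.56465897 -1.46355696]
knife_grip [(array([255.1, 189.1]), 0.68), (array([170.9, 155.6]), 0.6), (array([235.4, 146.8]), 0.53)] [(array([409.4, 296.8]), 0.49), (array([339.9, 317.7]), 0.43)]
knife_tip [(array([175.4, 129.1]), 0.63), (array([306.7, 185.1]), 0.6), (array([131.1, 140.7]), 0.28)] [(array([253.7, 243.1]), 0.65), (array([317.4, 288.8]), 0.61), (array([413.5, 337.2]), 0.5)]
tin_slot [(array([343.8, 196.9]), 0.67)] [(array([226.4, 247.9]), 0.62)]
[256.0678519  184.42962157] [312.96895837 244.2352447 ]
[310.41131363 187.38358938] [257.37261542 244.5284256 ]
[232.27090805 183.13608223] [337.400479  244.1064079]
```

View pics/kn.png

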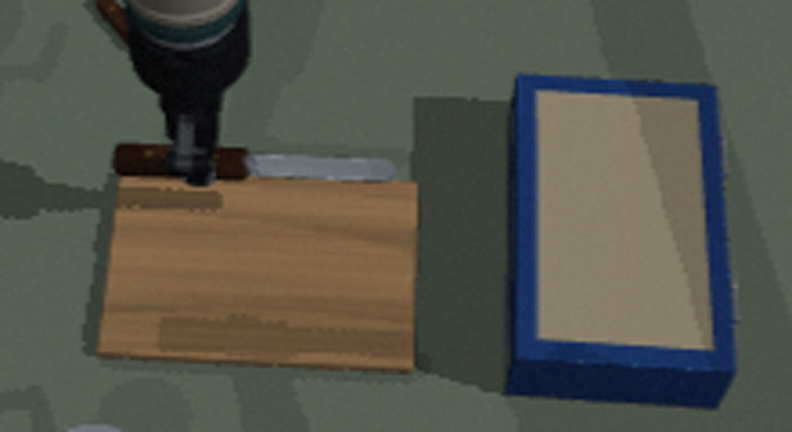

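The knife hangs level: back end at (232,184) and tip at (310,187), both matching the prediction. Now to the slot.

```bash
python3 - <<'E'
from h import *
plan([(10,(.495,-.018,.131),1.8),(10,(.495,-.018,.070),1.8)])
print(get_state()["position"])
E
```

```text
psi 1.6 pos [ 0.5076 -0.0891  0.1314] q6 -19.0
10 71.4 -10.6 0.4 -0.2
10 71.4 -10.5 61.4 -0.2
[ 0.50763244 -0.08910033  0.1313609 ]
```

Emit:
apply_moves(deltas=[10, 20, -3, 0, 0, 10, 45, -7, 0, 0, 10, 65, -10, 0, 0, 10, 71, -10.5, 20, 0, 10, 71, -10.5, 45, 0, 10, 71, -10.5, 61, 0, 10, 71, -10.5, 61, 0, 10, 71, -10.5, 61, 0], squeeze=120)

```text
clock: 13.18
position: [0.495, -0.0184, 0.0705]
ee_rot: [-0.001, 0.697, 0.717, -0.001]
contact_force: [-0.7, 0.3, -0.5]
width: 0.018
gripper_force: 122.0
```

```bash
python3 - <<'E'
from h import *
s=get_image("scene");t=get_image("top");p,M=tool();print(p,M[:2,1],get_state()["width"])
for P in(p+M@[.136,0,.0139],p+M@[.136,0,.0125]): print(px(s,P),px(t,P))
for n in("knife_tip","tin_slot"):
    a,b=place_of(n,s),place_of(n,t)
    print(n,[(np.round(r["point"],1),round(r["score"],2)) for r in a[:3]],[(np.round(r["point"],1),round(r["score"],2)) for r in b[:3]])
b=cv2.resize(s["frame"][170:220,270:380],None,fx=7,fy=7,interpolation=cv2.INTER_CUBIC)[:300]
c=cv2.resize(t["frame"][215:265,190:300],None,fx=7,fy=7,interpolation=cv2.INTER_CUBIC)[:300]
cv2.imwrite("pics/sl.png",np.vstack([b,c])[:600,:,::-1])
E
```

```text
[ 0.49649267 -0.01881474  0.0720037 ] [0.99960277 0.02814299] 0.018835308708236072
[336.30925854 198.40081265] [230.92177017 247.97481753]
[336.36464942 198.12252493] [230.86669611 247.9820494 ]
knife_tip [(array([336.4, 195. ]), 0.6), (array([255. , 171.3]), 0.6), (array([178.1, 131.4]), 0.57)] [(array([318.8, 288. ]), 0.82), (array([415.4, 337.2]), 0.65), (array([228.9, 247.4]), 0.54)]
tin_slot [(array([343.3, 200.6]), 0.89)] [(array([223.2, 250.8]), 0.57)]
```

View pics/sl.png

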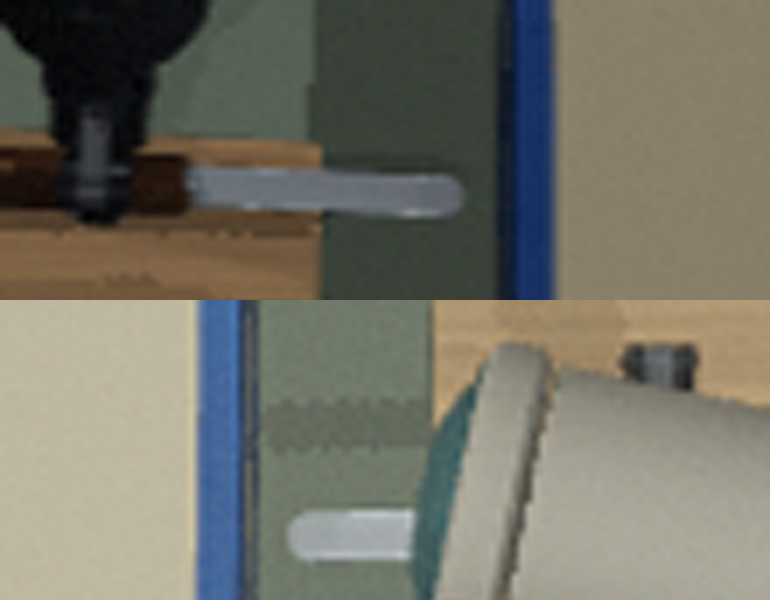

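Emit:
apply_moves(deltas=[10, 7, 0, 0, 0, 10, 13, 0, 0, 0, 10, 18, 0, 0, 0, 10, 22, 0, 0, 0, 10, 26, 0, 0, 0, 10, 26, 0, 0, 0])

```text
clock: 13.98
position: [0.4946, 0.0084, 0.0713]
ee_rot: [-0.0, 0.697, 0.717, 0.0]
contact_force: [0.2, 0.6, -1.4]
width: 0.0183
gripper_force: 122.0
```

Emit:
apply_moves(deltas=[10, 7, 0, 0, 0, 10, 14, 0, 0, 0, 10, 20, 0, 0, 0, 10, 25, 0, 0, 0, 10, 30, 0, 0, 0, 10, 33, 0, 0, 0, 10, 33, 0, 0, 0])

```text
clock: 14.57
position: [0.4938, 0.0411, 0.0713]
ee_rot: [-0.0, 0.697, 0.717, 0.0]
contact_force: [0.1, -0.0, -0.3]
width: 0.0183
gripper_force: 122.0
```

```bash
python3 - <<'E'
from h import *
for k in range(3):
    s=get_image("scene"); q=get_state(); print(q["position"],q["contact_force"],q["moment"],q["width"])
t=get_image("top")
b=cv2.resize(s["frame"][170:220,270:380],None,fx=7,fy=7,interpolation=cv2.INTER_CUBIC)[:300]
c=cv2.resize(t["frame"][215:265,190:300],None,fx=7,fy=7,interpolation=cv2.INTER_CUBIC)[:300]
cv2.imwrite("pics/sl2.png",np.vstack([b,c])[:600,:,::-1])
E
```

```text
[0.4938921  0.04075819 0.07130559] [ 0.78380213 -0.45636897 -1.34573587] [-0.06206829 -0.0040583  -0.02099591] 0.018089204151466996
[0.49394392 0.04052848 0.07130289] [-0.62362237 -0.15509175  0.37743864] [-0.02011259  0.01781497 -0.00409795] 0.01850398398074624
[0.49393982 0.04035444 0.07128751] [ 0.38879977 -0.50906992 -1.14911369] [-0.0204104   0.02144588 -0.04395247] 0.01825259944891044
```

View pics/sl2.png

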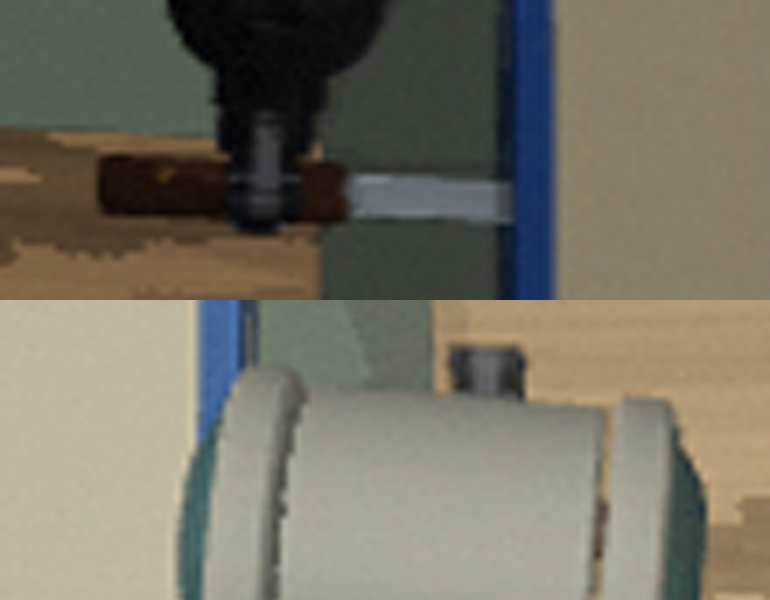

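The blade is in the slot with about 47 mm inside. Now I'll bear down on the handle.

Emit:
apply_moves(deltas=[10, 0, 0, 4, 0, 10, 0, 0, 8, 0, 10, 0, 0, 12, 0, 10, 0, 0, 15, 0, 10, 0, 0, 18, 0, 10, 0, 0, 20, 0, 10, 0, 0, 20, 0])

```text
clock: 15.35
position: [0.4944, 0.0408, 0.0517]
ee_rot: [-0.0, 0.698, 0.717, 0.001]
contact_force: [-0.7, 1.0, 7.9]
width: 0.018
gripper_force: 123.0
```

```bash
python3 - <<'E'
from h import *
for k in range(2):
    s=get_image("scene"); q=get_state(); print(q["position"],q["contact_force"],q["moment"],q["width"])
b=cv2.resize(s["frame"][150:260,270:420],None,fx=5,fy=5,interpolation=cv2.INTER_CUBIC)
cv2.imwrite("pics/sl3.png",b[:,:,::-1])
E
```

```text
[0.49445212 0.04083932 0.05182527] [-0.36283323  1.29966654  8.28053751] [0.91789001 0.2422431  0.08904152] 0.018518183257405955
[0.49446555 0.04082713 0.05191047] [-0.67010152  0.6939041   7.34515736] [0.89539504 0.17981974 0.09944968] 0.018216259733423935
```

View pics/sl3.png

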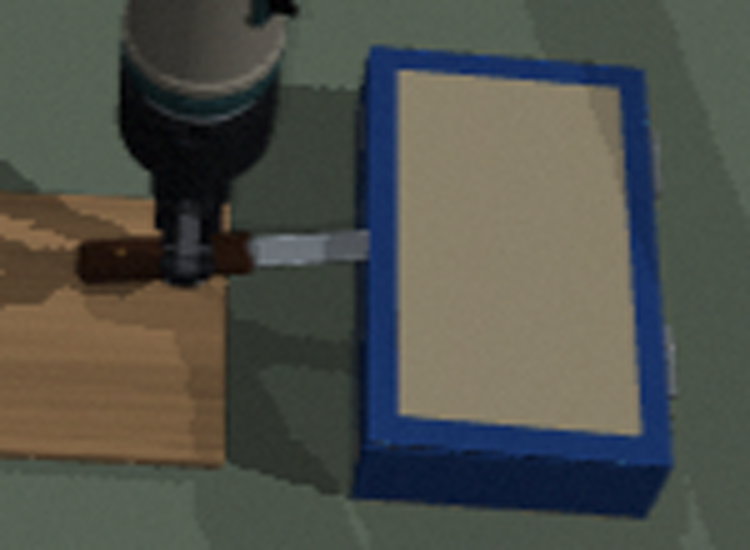

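The knife is tilted with its handle down and the lid may be slightly up. I'll measure the lid numerically against the first picture.

```bash
cat >> h.py <<'E'
def beige(f):
    f=f.astype(int); m=((f[...,0]-f[...,2]>18)&(f[...,0]-f[...,1]<25)&(f[...,0]-f[...,1]>2)).astype(np.uint8); m[:,:330]=0; m[:150]=0;m[262:]=0;m[:,425:]=0
    c=max(cv2.findContours(m,0,2)[0],key=cv2.contourArea); return cv2.minAreaRect(c),cv2.approxPolyDP(cv2.convexHull(c),5,True)[:,0].tolist()
E
python3 - <<'E'
from h import *
o=cv2.resize(cv2.imread("pics/s0.png"),(560,420),interpolation=cv2.INTER_AREA)[:,:,::-1]
s=get_image("scene")
print(beige(o));print(beige(s["frame"]))
# predicted lid corners by angle
c=np.array([.491,.207]);n=np.array([-.035,.9994]);e=np.array([.9994,.035]);H=c+.075*n
for th in(0,.05,.08,.12):
    print(th,[px(s,np.r_[H-n*.134*np.cos(th)+e*k,.063+.134*np.sin(th)]).round(1).tolist() for k in(-.104,.104)])
E
```

```text
(((373.0, 201.0), (70.0, 46.0), 90.0), [[350, 166], [392, 168], [396, 236], [350, 233]])
(((373.5, 200.0), (72.0, 47.0), 90.0), [[350, 164], [392, 168], [397, 236], [350, 232]])
0 [[347.8, 165.7], [349.1, 234.4]]
0.05 [[348.2, 164.3], [349.6, 233.2]]
0.08 [[348.5, 163.4], [349.9, 232.4]]
0.12 [[348.9, 162.3], [350.4, 231.5]]
```

Emit:
apply_moves(deltas=[10, 0, 0, 3, 0, 10, 0, 0, 3, 0, 10, 0, 0, -3, 0, 10, 0, 0, -9, 0, 10, 0, 0, -15, 0, 10, 0, 0, -21, 0, 10, 0, 0, -27, 0, 10, 0, 0, -32, 0, 10, 0, 0, -32, 0])

```text
clock: 16.25
position: [0.4939, 0.0403, 0.0842]
ee_rot: [0.0, 0.697, 0.717, 0.0]
contact_force: [-0.5, 0.6, -2.7]
width: 0.0181
gripper_force: 121.0
```

```bash
cat >> h.py <<'E'
Ht=np.array([.491,.207])+.075*np.array([-.035,.9994])
def lid(s):
    n=np.array([-.035,.9994]);e=np.array([.9994,.035]);print(beige(s["frame"]))
    for th in(0,.1,.2,.3,.4,.5,.6,.8): print(th,[px(s,np.r_[Ht-n*.134*np.cos(th)+e*k,.063+.134*np.sin(th)]).round(1).tolist() for k in(-.104,.104)])
E
python3 - <<'E'
from h import *
s=get_image("scene"); lid(s); q=get_state(); print(q["position"],q["contact_force"],q["moment"],q["width"])
E
```

```text
(((375.5, 196.5), (77.0, 43.0), 90.0), [[354, 158], [393, 167], [397, 235], [354, 226]])
0 [[347.8, 165.7], [349.1, 234.4]]
0.1 [[348.7, 162.9], [350.1, 232.0]]
0.2 [[350.1, 160.0], [351.6, 229.5]]
0.3 [[352.0, 157.1], [353.7, 227.1]]
0.4 [[354.4, 154.4], [356.4, 224.8]]
0.5 [[357.3, 151.7], [359.6, 222.5]]
0.6 [[360.6, 149.1], [363.4, 220.4]]
0.8 [[368.7, 144.5], [372.3, 216.5]]
[0.493806   0.04034533 0.08378306] [-0.91297706  0.15013296 -2.02055498] [-0.17837055  0.00570721 -0.01701258] 0.018232284581740536
```

The lid is free at about 0.32 rad. I'll carry it up along its arc.

Emit:
apply_moves(deltas=[10, 3, -9, 0, 0, 10, 7, -17, 0, 0, 10, 13, -27, 0, 0, 10, 20, -36, 0, 0, 10, 28, -45, 0, 0, 10, 37, -53, 0, 0, 10, 47, -59, 0, 0, 10, 57, -65, 0, 0, 10, 57, -65, 0, 0])

```text
clock: 17.05
position: [0.4247, 0.0976, 0.0831]
ee_rot: [-0.002, 0.696, 0.718, -0.001]
contact_force: [-1.1, -0.4, -3.1]
width: 0.0183
gripper_force: 121.0
```

```bash
python3 - <<'E'
from h import *
s=get_image("scene"); lid(s); q=get_state(); print(q["position"],q["contact_force"],q["moment"],q["width"])
print([(r["point"],r["score"]) for r in place_of("knife_tip",s)],[(r["point"],r["score"]) for r in place_of("knife_grip",s)])
E
```

```text
(((379.08770751953125, 192.57846069335938), (84.92459869384766, 35.167991638183594), 86.8201675415039), [[362, 151], [394, 166], [399, 234], [363, 220]])
0 [[347.8, 165.7], [349.1, 234.4]]
0.1 [[348.7, 162.9], [350.1, 232.0]]
0.2 [[350.1, 160.0], [351.6, 229.5]]
0.3 [[352.0, 157.1], [353.7, 227.1]]
0.4 [[354.4, 154.4], [356.4, 224.8]]
0.5 [[357.3, 151.7], [359.6, 222.5]]
0.6 [[360.6, 149.1], [363.4, 220.4]]
0.8 [[368.7, 144.5], [372.3, 216.5]]
[0.42543108 0.097084   0.0831017 ] [-1.67392169 -0.07557224 -2.44067532] [-0.31884387  0.11303971  0.13838276] 0.01815841321223745
[([252.6, 171.2], 0.59), ([173.8, 132.0], 0.44)] [([235.7, 145.9], 0.77), ([170.8, 154.5], 0.59), ([331.1, 177.8], 0.55)]
```

In that call I put the rise into the tool-y column, so the knife slid 65 mm sideways under the open lid. Forces stayed under 4 N, nothing was harmed, and the lid is now at about 0.6. I'll bring it back to centre and lift properly.

Emit:
apply_moves(deltas=[10, -15, 17, 0, 0, 10, -30, 34, 0, 0, 10, -43, 50, 0, 0, 10, -43, 50, -20, 0, 10, -43, 50, -30, 0, 10, -36, 50, -39, 0, 10, -28, 50, -47, 0, 10, -20, 50, -55, 0, 10, -10, 50, -62, 0, 10, 0, 50, -68, 0, 10, 11, 50, -72, 0, 10, 22, 50, -76, 0])

```text
clock: 18.2
position: [0.4764, 0.1205, 0.1597]
ee_rot: [-0.0, 0.697, 0.717, 0.0]
contact_force: [1.6, -0.4, -2.0]
width: 0.0184
gripper_force: 121.2
```

```bash
python3 - <<'E'
from h import *
s=get_image("scene"); print(beige(s["frame"])); q=get_state(); print(q["position"],q["contact_force"],q["moment"],q["width"])
n=np.array([-.035,.9994]);e=np.array([.9994,.035])
for th in(.6,.8,1.,1.2,1.4,1.6): print(th,[px(s,np.r_[Ht-n*.15*np.cos(th)+e*k,.06+.15*np.sin(th)]).round(1).tolist() for k in(-.12,.12)])
cv2.imwrite("pics/ld.png",cv2.resize(s["frame"][110:260,230:450],None,fx=3.5,fy=3.5)[:,:,::-1])
E
```

```text
(((370.0, 212.5), (50.0, 57.0), 0.0), [[392, 189], [395, 241], [346, 233], [347, 186]])
[0.47658933 0.12239959 0.16032231] [ 0.04905267  1.38885523 -0.68730726] [ 0.02359126 -0.006205   -0.01087133] 0.017972033557879245
0.6 [[355.6, 142.5], [358.2, 224.9]]
0.8 [[364.6, 137.2], [368.3, 220.7]]
1.0 [[375.2, 132.8], [380.3, 217.2]]
1.2 [[387.1, 129.8], [393.7, 214.9]]
1.4 [[399.6, 128.2], [407.9, 213.8]]
1.6 [[412.2, 128.2], [422.0, 214.0]]
```

View pics/ld.png

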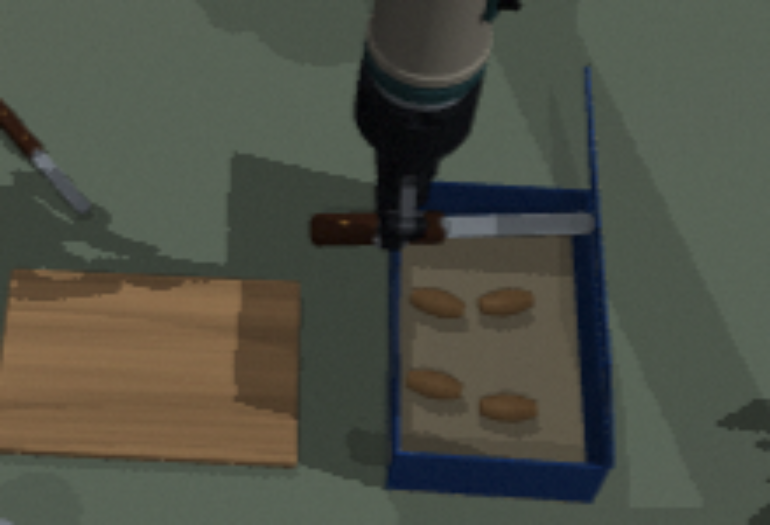

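The lid stands at about 1.38 rad and four nuts show, at crop (437,302), (506,301), (433,383) and (508,407). I'll push the lid past upright.

Emit:
apply_moves(deltas=[10, 10, 0, -1, 0, 10, 20, 0, -1, 0, 10, 30, 0, -1, 0, 10, 40, 0, 0, 0, 10, 50, 0, 2, 0, 10, 60, 0, 4, 0, 10, 68, 0, 5, 0, 10, 68, 0, 5, 0, 10, 30, 0, -20, 0, 10, 0, 0, -20, 0, 10, -40, 0, -20, 0, 10, -80, 20, -20, 0])

```text
clock: 19.25
position: [0.4939, 0.0415, 0.1794]
ee_rot: [-0.002, 0.696, 0.718, -0.001]
contact_force: [0.1, 0.5, -1.3]
width: 0.0183
gripper_force: 121.4
```

```bash
python3 - <<'E'
from h import *
np.set_printoptions(precision=4,suppress=True)
s=get_image("scene");t=get_image("top")
q=get_state(); print(q["position"],q["contact_force"],q["moment"],q["width"])
p,M=tool()
for a in(0,.1,.2,.3): print(a,[px(s,p+M@[l*np.cos(a),0,.0139-l*np.sin(a)]).round(1).tolist() for l in(-.06,.035,.136)])
print([(np.round(r["point"],1).tolist(),round(r["score"],2)) for r in place_of("knife_tip",s)],[(np.round(r["point"],1).tolist(),round(r["score"],2)) for r in place_of("knife_grip",s)])
for i in(s,t):
    print([(np.round(r["point"],1).tolist(),round(r["score"],2),at_z(i,r["point"],.013)[:2].round(4).tolist()) for r in place_of("nut0_c",i)])
n=np.array([-.035,.9994]);e=np.array([.9994,.035])
h=cv2.cvtColor(s["frame"],cv2.COLOR_RGB2HSV);m=cv2.inRange(h,(100,90,30),(130,255,255));m[:,:335]=0;m[:110]=0;m[260:]=0;m[:,460:]=0
c=max(cv2.findContours(m,0,2)[0],key=cv2.contourArea);print("blue",cv2.approxPolyDP(cv2.convexHull(c),4,True)[:,0].tolist())
for th in(1.4,1.6,1.8,2.): print(th,[px(s,np.r_[Ht-n*.15*np.cos(th)+e*k,.06+.15*np.sin(th)]).round(1).tolist() for k in(-.12,.12)])
E
```

```text
[0.5004 0.0373 0.1797] [-0.3515  0.5318 -1.6208] [ 0.0093 -0.039  -0.046 ] 0.018290402863392695
0 [[282.6, 173.9], [322.1, 176.2], [364.4, 178.8]]
0.1 [[282.8, 175.3], [322.2, 175.4], [365.0, 175.5]]
0.2 [[283.1, 176.7], [322.0, 174.6], [365.1, 172.3]]
0.3 [[283.7, 178.1], [321.8, 173.8], [364.5, 168.9]]
[([368.2, 172.5], 0.84), ([253.5, 170.7], 0.45)] [([312.0, 174.4], 0.9), ([237.3, 145.7], 0.65), ([172.1, 154.2], 0.41)]
[([353.7, 219.6], 0.46, [0.5264, 0.1688])]
[([215.7, 236.4], 0.49, [0.5219, 0.1631])]
blue [[435, 133], [446, 218], [398, 253], [340, 249], [343, 161]]
1.4 [[399.6, 128.2], [407.9, 213.8]]
1.6 [[412.2, 128.2], [422.0, 214.0]]
1.8 [[424.1, 129.7], [435.4, 215.6]]
2.0 [[434.6, 132.8], [447.2, 218.4]]
```

The lid is at its stop of 2.0. I'll lay the knife back on the board.

```bash
python3 - <<'E'
from h import *
plan([(10,(.508,-.089,.179),1.8),(10,(.508,-.089,.048),1.8),(10,(.508,-.089,.034),1.8)])
E
```

```text
psi 1.6 pos [0.4968 0.0429 0.1789] q6 -5.0
10 -132.2 7.4 -0.2 -0.2
10 -132.3 7.6 130.8 -0.2
10 -132.3 7.6 144.8 -0.2
```

Emit:
apply_moves(deltas=[10, -40, 2, 0, 0, 10, -80, 5, 0, 0, 10, -115, 7, 0, 0, 10, -132, 7.5, 20, 0, 10, -132, 7.5, 50, 0, 10, -132, 7.5, 80, 0, 10, -132, 7.5, 105, 0, 10, -132, 7.5, 120, 0, 10, -132, 7.5, 130, 0, 10, -132, 7.5, 130, 0])

```text
clock: 20.38
position: [0.5072, -0.0877, 0.0473]
ee_rot: [-0.002, 0.696, 0.718, -0.001]
contact_force: [0.4, -1.3, -0.3]
width: 0.0183
gripper_force: 121.3
```

Emit:
apply_moves(deltas=[10, 0, 0, 0, 0, 10, 0, 0, 3, 0, 10, 0, 0, 6, 0, 10, 0, 0, 9, 0, 10, 0, 0, 12, 0, 10, 0, 0, 14, 0, 10, 0, 0, 14, 0], squeeze=20)

```text
clock: 20.97
position: [0.5105, -0.0887, 0.0378]
ee_rot: [0.001, 0.697, 0.717, 0.002]
contact_force: [-2.0, 7.3, 15.8]
width: 0.0183
gripper_force: 124.4
```

Emit:
apply_moves(deltas=[22, 0, 0, -2, 0, 26, 0, 0, -3, 0, 30, 0, 0, -3, 0, 40, 0, 0, -3, 0, 50, 0, 0, -3, 0, 60, 0, 0, -20, 0, 60, 0, 0, -50, 0, 60, 0, 0, -90, 0, 60, 0, 0, -130, 0, 60, 0, 0, -170, 0, 60, 0, 0, -200, 0, 60, 0, 0, -200, 0], squeeze=20)

```text
clock: 21.97
position: [0.5123, -0.0907, 0.242]
ee_rot: [0.006, 0.697, 0.717, 0.003]
contact_force: [0.8, 0.3, 0.3]
width: 0.0597
gripper_force: 0.0
```

```bash
cat >> h.py <<'E'
def nuts(i):
    """brown blobs inside the tin: centre px, major-axis angle in world, world xy at z=.013"""
    h=cv2.cvtColor(i["frame"],cv2.COLOR_RGB2HSV); m=cv2.inRange(h,(5,95,40),(18,255,255)); out=[]
    for c in cv2.findContours(m,0,2)[0]:
        if not 25<cv2.contourArea(c)<260: continue
        M=cv2.moments(c); u=np.array([M["m10"],M["m01"]])/M["m00"]; P=at_z(i,u,.013)
        if not(.36<P[0]<.62 and .12<P[1]<.29): continue
        Q=np.array([at_z(i,q[0].astype(float),.013)[:2] for q in c]); w,V=np.linalg.eigh(np.cov(Q.T)); v=V[:,1]*np.sign(V[1,1])
        out.append((u.round(1).tolist(),P[:2].round(4).tolist(),round(float(np.degrees(np.arctan2(v[1],v[0]))),0),round(4*np.sqrt(w[1])*1000),round(4*np.sqrt(w[0])*1000),cv2.contourArea(c)))
    return out
E
python3 - <<'E'
from h import *
s=get_image("scene");t=get_image("top");print(tool()[0])
for i in(s,t):
    for x in nuts(i): print(x)
    print([(np.round(r["point"],1).tolist(),round(r["score"],2),at_z(i,r["point"],.013)[:2].round(4).tolist()) for r in place_of("nut0_c",i)])
    print("k",[(np.round(r["point"],1).tolist(),round(r["score"],2),at_z(i,r["point"],.02)[:2].round(4).tolist()) for n in("knife_grip","knife_tip") for r in place_of(n,i)])
E
```

```text
[ 0.50919414 -0.08973646  0.23633681]
([374.6, 226.1], [0.5408, 0.2236], 95.0, 62, 30, 85.0)
([353.6, 219.5], [0.526, 0.1685], 97.0, 55, 30, 83.5)
([374.0, 196.0], [0.4476, 0.2231], 94.0, 65, 27, 75.0)
([354.5, 196.2], [0.4532, 0.1701], 80.0, 57, 33, 82.0)
[([349.0, 221.2], 0.44, [0.5324, 0.1565])]
k [([172.9, 156.4], 0.67, [0.3718, -0.3518]), ([249.4, 211.2], 0.6, [0.5308, -0.1089]), ([234.7, 145.8], 0.53, [0.3175, -0.1803]), ([301.2, 211.8], 0.63, [0.5197, 0.0287]), ([176.5, 131.1], 0.62, [0.2789, -0.3614])]
([191.3, 263.6], [0.4484, 0.225], 101.0, 51, 22, 63.5)
([211.2, 262.2], [0.4533, 0.1728], 91.0, 51, 19, 56.5)
([213.1, 234.2], [0.5276, 0.1701], 86.0, 49, 21, 46.5)
([190.7, 228.5], [0.5413, 0.2303], 91.0, 45, 18, 37.0)
[([214.5, 237.2], 0.53, [0.5197, 0.1662]), ([227.7, 247.2], 0.26, [0.4939, 0.1303])]
k [([406.8, 296.9], 0.76, [0.3735, -0.3483]), ([339.5, 318.4], 0.61, [0.3138, -0.1703]), ([413.5, 337.0], 0.87, [0.2692, -0.3667]), ([270.8, 232.4], 0.53, [0.5359, 0.0164]), ([318.8, 286.5], 0.48, [0.3959, -0.1141]), ([325.2, 153.4], 0.38, [0.7523, -0.1248]), ([215.5, 238.7], 0.28, [0.5157, 0.1625])]
```

The four nuts are at about (.448,.225), (.453,.172), (.527,.170) and (.541,.229), all lengthwise along y. The knife has shifted about 3 cm but still lies on the board, and I'll check it later. Starting with the nut at (.527,.170).

```bash
python3 - <<'E'
from h import *
get_image("top");get_image("top");get_image("top")
plan([(50,(.527,.1695,.236),0),(50,(.527,.1695,.12),0)])
E
```

```text
psi 1.6 pos [ 0.5085 -0.0894  0.2345] q6 -19.0
50 258.3 25.9 -1.4 1.6
50 258.2 26.0 114.6 1.6
```

Emit:
apply_moves(deltas=[50, 40, 4, 0, 1.6, 50, 80, 8, 0, 1.6, 50, 120, 12, 0, 1.6, 50, 160, 16, 0, 1.6, 50, 200, 20, 0, 1.6, 50, 235, 23, 20, 1.6, 50, 258, 26, 50, 1.6, 50, 258, 26, 85, 1.6, 50, 258, 26, 115, 1.6, 50, 258, 26, 115, 1.6, 50, 258, 26, 115, 1.6])

```text
clock: 23.43
position: [0.5263, 0.1691, 0.119]
ee_rot: [-0.001, 0.707, 0.707, -0.002]
contact_force: [0.3, 0.1, 0.7]
width: 0.0504
gripper_force: 0.0
```

```bash
python3 - <<'E'
from h import *
t=get_image("top");s=get_image("scene")
print(nuts(s));print(nuts(t))
plan([(50,(.527,.1695,.0245),0)])
E
```

```text
[([374.6, 226.1], [0.5408, 0.2235], 97.0, 59, 30, 85.5), ([353.6, 219.5], [0.5261, 0.1684], 95.0, 60, 30, 84.0), ([375.7, 195.8], [0.4468, 0.2276], 97.0, 45, 31, 54.0), ([351.4, 195.6], [0.452, 0.1617], 38.0, 41, 27, 41.5)]
[([190.4, 264.2], [0.4467, 0.2276], 102.0, 48, 22, 53.0)]
psi -0.0 pos [0.5289 0.1692 0.122 ] q6 11.0
50 0.3 -2.2 97.5 -0.0
```

Emit:
apply_moves(deltas=[50, 0, 0, 40, 0, 50, 0, 0, 70, 0, 50, 0, 0, 88, 0, 50, 0, 0, 96, 0, 50, 0, 0, 96, 0, 30, 0, 0, 96, 0, 5, 0, 0, 96, 0, 5, 0, 0, 96, 0, 5, 0, 0, 96, 0, 5, 0, 0, 96, 0, 5, 0, 0, 50, 0, 5, 0, 0, 10, 0], squeeze=40)

```text
clock: 24.53
position: [0.5255, 0.1688, 0.1072]
ee_rot: [-0.002, 0.707, 0.707, -0.002]
contact_force: [0.8, 0.9, -0.0]
width: 0.0179
gripper_force: 39.5
```

Emit:
apply_moves(deltas=[5, -30, 0, -28, 0, 5, -64, 0, -52, 0, 5, -98, 0, -76, 0, 5, -132, 0, -100, 0, 5, -166, 0, -124, 0, 5, -200, -2, -148, 0, 5, -234, -4, -172, 0, 5, -268, -6, -196, 0, 5, -302, -7, -220, 0, 5, -342, -7, -230, 0, 5, -382, -7, -230, 0, 5, -422, -7, -230, 0])

```text
clock: 25.53
position: [0.5204, -0.2547, 0.34]
ee_rot: [0.002, 0.707, 0.707, 0.001]
contact_force: [0.5, 0.5, -0.1]
width: 0.0177
gripper_force: 39.5
```

Emit:
apply_moves(deltas=[5, -40, 0, 0, 0, 5, -80, 0, 0, 0, 5, -109, 0, 0, 0, 5, -109, 0, 0, 0, 5, -109, 0, 0, 0, 5, -109, 0, 0, 0])

```text
clock: 26.03
position: [0.5204, -0.3611, 0.3379]
ee_rot: [-0.0, 0.707, 0.707, 0.0]
contact_force: [-0.9, 0.8, -0.9]
width: 0.0181
gripper_force: 39.4
```

```bash
python3 - <<'E'
from h import *
get_image("top")
plan([(30,(.5198,-.3626,.283),0)]); print(get_state()["width"])
E
```

```text
psi 0.1 pos [ 0.5206 -0.3605  0.3381] q6 -41.0
30 -2.1 -0.8 55.1 0.1
0.017588039722200254
```

Emit:
apply_moves(deltas=[5, -2, 0, 30, 0, 5, -2, 0, 54, 0, 5, -2, 0, 54, 0, 35, -2, 0, 54, 0, 40, -2, 0, 54, 0, 40, -2, 0, 54, 0, 40, -2, 0, 20, 0, 40, -2, 0, 0, 0, 50, 36, 1, 0, 0, 50, 76, 2, 0, 0, 50, 116, 4, 0, 0, 50, 150, 6, 22, 0])

```text
clock: 27.08
position: [0.5289, -0.211, 0.3217]
ee_rot: [0.006, 0.707, 0.707, 0.002]
contact_force: [1.0, -0.0, 0.6]
width: 0.05
gripper_force: 0.0
```

Emit:
apply_moves(deltas=[50, 34, 2, 22, 0, 50, 68, 4, 44, 0, 50, 102, 6, 66, 0, 50, 136, 8, 88, 0, 50, 170, 10, 110, 0, 50, 204, 12, 130, 0, 50, 243, 13, 140, 0, 50, 283, 14, 145, 0, 50, 323, 15, 150, 0, 50, 363, 15, 155, 0, 50, 403, 15, 160, 0, 50, 441, 15, 165, 0])

```text
clock: 28.08
position: [0.5423, 0.2319, 0.1523]
ee_rot: [0.001, 0.707, 0.707, 0.002]
contact_force: [0.5, 0.1, -0.5]
width: 0.0499
gripper_force: 0.0
```

```bash
python3 - <<'E'
from h import *
for k in range(3): t=get_image("top")
s=get_image("scene")
print(nuts(s))
plan([(50,(.541,.228,.0245),0)])
h=cv2.cvtColor(t["frame"],cv2.COLOR_RGB2HSV)[205:285,400:480]; m=cv2.inRange(h,(5,95,40),(18,255,255)); print("brown in hopper",m.sum()//255)
E
```

```text
[([374.5, 226.1], [0.5407, 0.2233], 96.0, 59, 31, 83.5), ([373.9, 196.0], [0.4477, 0.2228], 95.0, 64, 29, 74.0), ([354.4, 196.2], [0.4533, 0.1699], 81.0, 55, 34, 80.0)]
psi 0.2 pos [0.5419 0.2304 0.1517] q6 16.0
50 -2.4 -1.2 127.2 0.2
brown in hopper 104
```

Emit:
apply_moves(deltas=[50, -3, -1, 40, 0, 50, -3, -1, 80, 0, 50, -3, -1, 110, 0, 50, -3, -1, 127, 0, 50, -3, -1, 127, 0, 30, -3, -1, 127, 0, 5, -3, -1, 127, 0, 5, -3, -1, 127, 0, 5, -3, -1, 127, 0, 5, -3, -1, 127, 0, 5, -3, -1, 80, 0, 5, -3, -1, 40, 0])

```text
clock: 29.28
position: [0.5383, 0.2257, 0.1062]
ee_rot: [-0.002, 0.707, 0.707, -0.003]
contact_force: [0.7, -0.1, 0.3]
width: 0.0178
gripper_force: 39.5
```

Emit:
apply_moves(deltas=[5, -30, 0, -28, 0, 5, -64, -2, -52, 0, 5, -98, -4, -76, 0, 5, -132, -6, -100, 0, 5, -166, -8, -124, 0, 5, -200, -10, -148, 0, 5, -236, -12, -168, 0, 5, -274, -14, -184, 0, 5, -312, -16, -200, 0, 5, -350, -18, -215, 0, 5, -389, -20, -226, 0, 5, -428, -20, -230, 0])

```text
clock: 30.28
position: [0.5203, -0.2035, 0.34]
ee_rot: [0.002, 0.707, 0.707, 0.001]
contact_force: [0.4, 0.2, 0.8]
width: 0.0178
gripper_force: 39.5
```

Emit:
apply_moves(deltas=[5, -40, 0, 0, 0, 5, -80, 0, 0, 0, 5, -120, 0, 0, 0, 5, -158, 0, 0, 0, 5, -161, 0, 0, 0, 5, -161, 0, 0, 0, 5, -161, 0, 0, 0])

```text
clock: 30.87
position: [0.5204, -0.3622, 0.3369]
ee_rot: [-0.001, 0.707, 0.707, 0.001]
contact_force: [-0.2, 0.4, -0.1]
width: 0.0177
gripper_force: 39.5
```

```bash
python3 - <<'E'
from h import *
t=get_image("top")
plan([(30,(.5198,-.3626,.283),0)]); print(get_state()["width"])
E
```

```text
psi 0.1 pos [ 0.5206 -0.3615  0.3372] q6 -41.0
30 -1.2 -0.8 54.2 0.1
0.017516817460792665
```

Emit:
apply_moves(deltas=[5, 0, 0, 30, 0, 5, 0, 0, 53, 0, 5, 0, 0, 53, 0, 35, 0, 0, 53, 0, 40, 0, 0, 53, 0, 40, 0, 0, 53, 0, 40, 0, 0, 20, 0, 40, 0, 0, 0, 0, 50, 38, -5, 0, 0, 50, 76, -10, 0, 0, 50, 115, -15, 0, 0, 50, 147, -20, 20, 0])

```text
clock: 31.92
position: [0.5024, -0.2149, 0.3224]
ee_rot: [0.005, 0.707, 0.707, 0.002]
contact_force: [0.7, -0.4, 0.3]
width: 0.0498
gripper_force: 0.0
```

Emit:
apply_moves(deltas=[50, 34, -5, 22, 0, 50, 68, -10, 44, 0, 50, 102, -15, 66, 0, 50, 136, -20, 88, 0, 50, 170, -25, 110, 0, 50, 204, -30, 130, 0, 50, 242, -35, 140, 0, 50, 281, -40, 145, 0, 50, 320, -45, 150, 0, 50, 358, -49, 155, 0, 50, 397, -52, 160, 0, 50, 435, -52, 165, 0])

```text
clock: 32.92
position: [0.4485, 0.2216, 0.1536]
ee_rot: [0.001, 0.707, 0.707, 0.002]
contact_force: [1.6, 0.3, 0.5]
width: 0.0501
gripper_force: 0.0
```

```bash
python3 - <<'E'
from h import *
for k in range(3): t=get_image("top")
s=get_image("scene")
print(nuts(s))
plan([(50,(.448,.2235,.0245),0)])
h=cv2.cvtColor(t["frame"],cv2.COLOR_RGB2HSV)[205:285,400:480]; m=cv2.inRange(h,(5,95,40),(18,255,255)); print("brown in hopper",m.sum()//255)
E
```

```text
[([373.9, 196.0], [0.4477, 0.2228], 95.0, 64, 29, 74.0), ([354.5, 196.2], [0.4534, 0.1702], 79.0, 58, 33, 81.0)]
psi 0.2 pos [0.449  0.2203 0.1531] q6 18.0
50 3.1 -1.2 128.6 0.2
brown in hopper 120
```

Emit:
apply_moves(deltas=[50, 3, -1, 40, 0, 50, 3, -1, 80, 0, 50, 3, -1, 110, 0, 50, 3, -1, 127.5, 0, 50, 3, -1, 127.5, 0, 30, 3, -1, 127.5, 0, 5, 3, -1, 127.5, 0, 5, 3, -1, 127.5, 0, 5, 3, -1, 127.5, 0, 5, 3, -1, 127.5, 0, 5, 3, -1, 80, 0, 5, 3, -1, 40, 0])

```text
clock: 34.12
position: [0.4454, 0.2215, 0.1074]
ee_rot: [-0.001, 0.707, 0.707, -0.003]
contact_force: [1.1, 1.0, -0.3]
width: 0.0175
gripper_force: 39.3
```

Emit:
apply_moves(deltas=[5, -30, 5, -28, 0, 5, -64, 11, -52, 0, 5, -98, 17, -76, 0, 5, -132, 23, -100, 0, 5, -166, 29, -124, 0, 5, -200, 35, -148, 0, 5, -234, 41, -168, 0, 5, -272, 47, -184, 0, 5, -310, 54, -200, 0, 5, -348, 61, -215, 0, 5, -386, 67, -226, 0, 5, -425, 72, -230, 0])

```text
clock: 35.12
position: [0.5201, -0.2046, 0.3406]
ee_rot: [0.002, 0.707, 0.707, 0.001]
contact_force: [0.9, 0.2, -0.5]
width: 0.0176
gripper_force: 39.3
```

Emit:
apply_moves(deltas=[5, -40, 0, 0, 0, 5, -80, 0, 0, 0, 5, -120, 0, 0, 0, 5, -158, 0, 0, 0, 5, -161, 0, 0, 0, 5, -161, 0, 0, 0, 5, -161, 0, 0, 0])

```text
clock: 35.7
position: [0.5194, -0.3632, 0.3377]
ee_rot: [-0.001, 0.707, 0.707, 0.001]
contact_force: [0.1, -0.3, 0.1]
width: 0.0181
gripper_force: 39.3
```

```bash
python3 - <<'E'
from h import *
t=get_image("top")
plan([(30,(.5198,-.3626,.283),0)]); print(get_state()["width"])
E
```

```text
psi 0.1 pos [ 0.5195 -0.3625  0.3381] q6 -41.0
30 -0.2 0.2 55.1 0.1
0.017853765825906594
```

Emit:
apply_moves(deltas=[5, 0, 0, 30, 0, 5, 0, 0, 53, 0, 5, 0, 0, 53, 0, 35, 0, 0, 53, 0, 40, 0, 0, 53, 0, 40, 0, 0, 53, 0, 40, 0, 0, 20, 0, 40, 0, 0, 0, 0, 50, 38, -5, 0, 0, 50, 76, -10, 0, 0, 50, 115, -15, 0, 0, 50, 147, -20, 20, 0])

```text
clock: 36.75
position: [0.5014, -0.2159, 0.3232]
ee_rot: [0.005, 0.707, 0.707, 0.002]
contact_force: [1.0, -0.3, 0.6]
width: 0.0498
gripper_force: 0.0
```

Emit:
apply_moves(deltas=[50, 34, -5, 22, 0, 50, 68, -10, 44, 0, 50, 102, -15, 66, 0, 50, 136, -20, 88, 0, 50, 170, -25, 110, 0, 50, 204, -30, 130, 0, 50, 242, -35, 140, 0, 50, 281, -40, 145, 0, 50, 320, -45, 155, 0, 50, 358, -46, 165, 0, 50, 386, -46, 165, 0, 50, 386, -46, 165, 0])

```text
clock: 37.75
position: [0.4541, 0.1741, 0.154]
ee_rot: [-0.0, 0.705, 0.709, 0.002]
contact_force: [0.5, 0.1, 0.1]
width: 0.0496
gripper_force: 0.0
```

```bash
python3 - <<'E'
from h import *
for k in range(2): t=get_image("top")
s=get_image("scene")
print(nuts(s))
plan([(50,(.4535,.171,.0245),0)])
h=cv2.cvtColor(t["frame"],cv2.COLOR_RGB2HSV)[205:285,400:480]; m=cv2.inRange(h,(5,95,40),(18,255,255)); print("brown in hopper",m.sum()//255)
E
```

```text
[([354.4, 196.2], [0.4533, 0.1699], 81.0, 55, 33, 79.0)]
psi 0.1 pos [0.4542 0.1692 0.1539] q6 12.0
50 1.8 -1.0 129.4 0.1
brown in hopper 136
```

Emit:
apply_moves(deltas=[50, 2, -1, 40, 0, 50, 2, -1, 80, 0, 50, 2, -1, 110, 0, 50, 2, -1, 128, 0, 50, 2, -1, 128, 0, 30, 2, -1, 128, 0, 5, 2, -1, 128, 0, 5, 2, -1, 128, 0, 5, 2, -1, 128, 0, 5, 2, -1, 128, 0, 5, 2, -1, 80, 0, 5, 2, -1, 40, 0])

```text
clock: 38.9
position: [0.4504, 0.1708, 0.1077]
ee_rot: [-0.002, 0.707, 0.707, -0.002]
contact_force: [1.1, 1.6, -0.1]
width: 0.018
gripper_force: 39.4
```

Emit:
apply_moves(deltas=[5, -30, 5, -28, 0, 5, -64, 11, -52, 0, 5, -98, 17, -76, 0, 5, -132, 23, -100, 0, 5, -166, 29, -124, 0, 5, -200, 35, -148, 0, 5, -234, 41, -168, 0, 5, -272, 47, -184, 0, 5, -310, 54, -200, 0, 5, -348, 61, -215, 0, 5, -386, 66, -226, 0, 5, -425, 67, -230, 0])

```text
clock: 39.9
position: [0.5205, -0.2556, 0.3408]
ee_rot: [0.002, 0.707, 0.707, 0.001]
contact_force: [0.5, 0.4, 0.3]
width: 0.0182
gripper_force: 39.4
```

Emit:
apply_moves(deltas=[5, -40, 0, 0, 0, 5, -80, 0, 0, 0, 5, -108, 0, 0, 0, 5, -108, 0, 0, 0, 5, -108, 0, 0, 0, 5, -108, 0, 0, 0])

```text
clock: 40.4
position: [0.5194, -0.361, 0.3382]
ee_rot: [-0.001, 0.707, 0.707, 0.0]
contact_force: [-0.2, 0.8, -0.3]
width: 0.0178
gripper_force: 39.4
```

```bash
python3 - <<'E'
from h import *
t=get_image("top")
plan([(30,(.5198,-.3626,.283),0)]); print(get_state()["width"])
E
```

```text
psi 0.1 pos [ 0.5196 -0.3605  0.3385] q6 -41.0
30 -2.2 0.2 55.5 0.1
0.01789307093208561
```

Emit:
apply_moves(deltas=[5, -2, 0, 30, 0, 5, -2, 0, 52, 0, 5, -2, 0, 52, 0, 35, -2, 0, 52, 0, 40, -2, 0, 52, 0, 40, -2, 0, 52, 0, 40, -2, 0, 20, 0, 40, -2, 0, 0, 0, 50, 38, -20, 0, 0, 50, 76, -40, 0, 0, 50, 110, -60, 0, 0, 50, 140, -80, 0, 0])

```text
clock: 41.45
position: [0.4384, -0.2195, 0.338]
ee_rot: [-0.0, 0.707, 0.707, 0.0]
contact_force: [0.2, 0.1, 1.2]
width: 0.05
gripper_force: 0.0
```

Emit:
apply_moves(deltas=[50, 30, -20, 0, 0, 50, 65, -40, 0, 0, 50, 100, -55, 0, 0, 50, 135, -65, 0, 0, 50, 170, -70, 0, 0, 50, 205, -70, 0, 0, 50, 240, -70, 0, 0, 50, 275, -70, 0, 0, 50, 310, -70, 0, 0, 50, 340, -70, 0, 0])

```text
clock: 42.28
position: [0.3685, 0.1205, 0.3385]
ee_rot: [0.0, 0.706, 0.708, 0.001]
contact_force: [1.1, -0.8, 0.4]
width: 0.0502
gripper_force: 0.0
```

```bash
python3 - <<'E'
from h import *
t=get_image("top");s=get_image("scene");print(tool()[0],nuts(s),nuts(t))
k=lambda i,b,f:cv2.resize(i["frame"][b[1]:b[3],b[0]:b[2]],None,fx=f,fy=f,interpolation=cv2.INTER_CUBIC)
a=k(t,(150,195,470,300),2.5);c=k(s,(90,90,450,270),2.2)[:,:800];a=a[:,:c.shape[1]]
w=max(a.shape[1],c.shape[1]);a,c=[cv2.copyMakeBorder(x,0,0,0,w-x.shape[1],cv2.BORDER_CONSTANT) for x in(a,c)]
f=np.vstack([a,c])[:,:,::-1];f=cv2.resize(f,None,fx=min(1,600/f.shape[0]),fy=min(1,600/f.shape[0]));print(f.shape);cv2.imwrite("pics/fin.png",f)
E
```

```text
[0.36852864 0.12212742 0.33832498] [] []
(600, 722, 3)
```

View pics/fin.png

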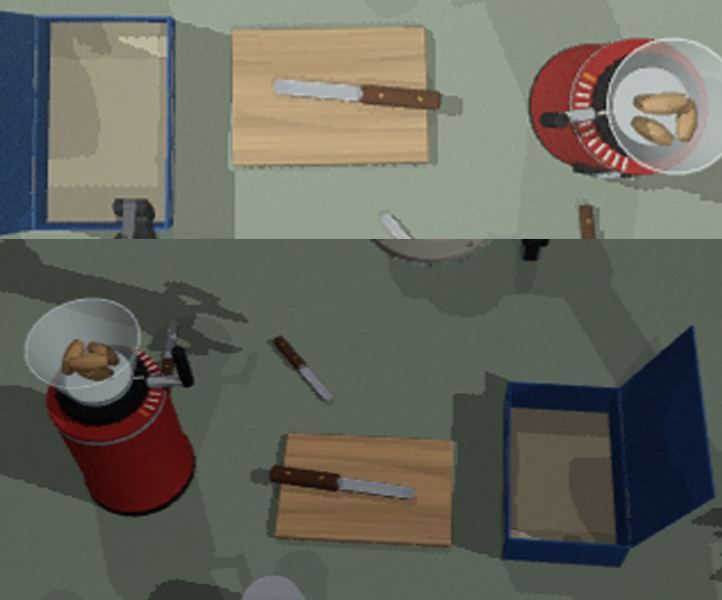

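The pictures show all four nuts in the hopper and an empty tin with its lid open. The arm is still on notch 4. The knife lies on the board, with its handle end about 8 mm past the edge, so I'll lay it back properly now that the nuts are moved.

```bash
python3 - <<'E'
from h import *
t=get_image("top");f=lambda u,v:(150+u/2.279,195+v/2.279)
B,T=at_z(t,f(440,100),.022)[:2],at_z(t,f(273,87),.02)[:2];d=T-B;L=np.hypot(*d);G=B+d*.306
print(B,T,L,np.degrees(np.arctan2(d[1],d[0])),G)
a=np.degrees(np.arctan2(d[1],d[0]))-90
plan([(60,(*G,.20),a),(60,(*G,.033),a)])
E
```

```text
[ 0.52314379 -0.176306  ] [0.53374434 0.01906598] 0.19565935376552396 86.89427460507251 [ 0.52638756 -0.11652218]
psi 0.3 pos [0.3687 0.12   0.3382] q6 7.0
60 -237.5 156.2 138.2 3.4
60 -237.5 156.2 305.2 3.4
```

Emit:
apply_moves(deltas=[60, -30, 20, 10, 0, 60, -62, 41, 25, 1, 60, -92, 61, 43, 2, 60, -122, 81, 61, 3, 60, -152, 101, 79, 3.4, 60, -182, 120, 97, 3.4, 60, -212, 140, 115, 3.4, 60, -237.5, 156, 138, 3.4, 60, -237.5, 156, 175, 3.4, 60, -237.5, 156, 210, 3.4, 60, -237.5, 156, 245, 3.4, 60, -237.5, 156, 275, 3.4])

```text
clock: 43.43
position: [0.5241, -0.1209, 0.061]
ee_rot: [-0.001, 0.728, 0.685, -0.001]
contact_force: [0.6, -0.2, 0.6]
width: 0.0599
gripper_force: 0.0
```

Emit:
apply_moves(deltas=[60, 0, 0, 20, 0, 60, 0, 0, 29, 0, 60, 0, 0, 29, 0, 35, 0, 0, 29, 0, 12, 0, 0, 29, 0, 12, 0, 0, 29, 0, 12, 0, 0, 29, 0, 12, 0, 0, 29, 0, 12, 0, 0, 9, 0, 12, 10, -3, -1, 0, 12, 30, -10, -1, 0, 12, 30, -10, -1, 0], squeeze=60)

```text
clock: 44.43
position: [0.5159, -0.0857, 0.0653]
ee_rot: [-0.001, 0.727, 0.686, 0.001]
contact_force: [-0.9, 1.1, -1.5]
width: 0.0201
gripper_force: 59.1
```

```bash
python3 - <<'E'
from h import *
get_image("top")
plan([(60,(.516,-.085,.035),1.8)]); print(get_state()["width"])
E
```

```text
psi -3.3 pos [ 0.5165 -0.0869  0.0649] q6 -14.0
60 1.9 -0.6 29.9 -5.1
0.020035288775800686
```

Emit:
apply_moves(deltas=[12, 2, 0, 10, -5, 12, 2, 0, 20, -5, 12, 2, 0, 28, -5, 12, 2, 0, 28.5, -5, 12, 2, 0, 28.5, -5, 24, 2, 0, 28, -5, 30, 2, 0, 28, -5, 45, 2, 0, 28, -5, 60, 2, 0, 28, -5, 60, 2, 0, 5, -5, 60, 2, 0, -30, -5, 60, 2, 0, -70, -5])

```text
clock: 45.48
position: [0.5158, -0.0864, 0.1334]
ee_rot: [-0.002, 0.697, 0.717, -0.001]
contact_force: [1.3, 0.1, -0.5]
width: 0.0599
gripper_force: 0.0
```

Emit:
apply_moves(deltas=[60, 0, 0, -40, 0, 60, 0, 0, -80, 0, 60, 0, 0, -120, 0, 60, 0, 0, -150, 0, 60, 0, 0, -150, 0])

```text
clock: 45.9
position: [0.5207, -0.0878, 0.2914]
ee_rot: [0.006, 0.697, 0.717, 0.003]
contact_force: [0.6, -0.0, 0.4]
width: 0.0599
gripper_force: 0.0
```

```bash
python3 - <<'E'
from h import *
t=get_image("top");s=get_image("scene")
for i in(s,t): print([(np.round(r["point"],1).tolist(),round(r["score"],2),at_z(i,r["point"],.02)[:2].round(4).tolist()) for n in("knife_grip","knife_tip") for r in place_of(n,i)])
plan([(0,(.49,.40,.26),0)])
# lid front edge at 2.0
n=np.array([-.035,.9994])
for th in(2.,1.6,1.2,.8,.4,0): print(th,np.r_[Ht-n*.15*np.cos(th),.06+.15*np.sin(th)].round(4))
E
```

```text
[([235.1, 149.4], 0.71, [0.3304, -0.1772]), ([171.8, 157.2], 0.66, [0.3749, -0.3544]), ([259.2, 210.6], 0.62, [0.5266, -0.0831]), ([137.6, 147.7], 0.6, [0.3504, -0.4614]), ([309.9, 209.1], 0.95, [0.5093, 0.0512]), ([253.4, 168.7], 0.57, [0.3931, -0.1157]), ([176.2, 132.0], 0.43, [0.2824, -0.3616])]
[([339.1, 318.0], 0.65, [0.3148, -0.1692]), ([413.6, 338.1], 0.68, [0.2664, -0.3669]), ([315.8, 288.8], 0.64, [0.3897, -0.1063]), ([256.0, 240.3], 0.54, [0.514, 0.0552])]
psi 1.6 pos [ 0.5165 -0.0866  0.2822] q6 -19.0
0 487.1 -12.6 22.9 1.6
2.0 [0.4862 0.3443 0.1964]
1.6 [0.4882 0.2863 0.2099]
1.2 [0.4903 0.2276 0.1998]
0.8 [0.492  0.1775 0.1676]
0.4 [0.4932 0.1439 0.1184]
0 [0.4936 0.132  0.06  ]
```

The knife is back on the board: grip at about (.52,-.085), tip at y of about .053. Next I'll go behind the lid with closed fingers, passing above the rack's height.

Emit:
apply_moves(deltas=[30, 36, -1, -15, 1.6, 0, 74, -2, -30, 1.6, 0, 114, -3, -35, 1.6, 0, 154, -4, -35, 1.6, 0, 194, -6, -35, 1.6, 0, 234, -8, -35, 1.6, 0, 274, -9, -35, 1.6, 0, 314, -10, -35, 1.6, 0, 354, -11, -35, 1.6, 0, 394, -12, -35, 1.6, 0, 434, -13, -35, 1.6, 0, 468, -13, -35, 1.6])

```text
clock: 47.2
position: [0.49, 0.3832, 0.3172]
ee_rot: [-0.001, 0.707, 0.708, -0.001]
contact_force: [0.8, 0.4, -0.5]
width: 0.0
gripper_force: 0.0
```

```bash
python3 - <<'E'
from h import *
get_image("top");s=get_image("scene");t=get_image("top")
plan([(0,(.49,.385,.192),0),(0,(.49,.345,.192),0)])
for i,n in((t,"t"),(s,"s")):
    h=cv2.cvtColor(i["frame"],cv2.COLOR_RGB2HSV);m=cv2.inRange(h,(0,0,150),(180,40,255)); print(n,[px(i,(x,.427,.24)).round(0).tolist() for x in(.45,.53)], [px(i,(.49,.396,.175)).round(0).tolist()])
# rack edge: white pixels in top view, rows near x=.45..53
for r in range(120,265,15):
    w=np.where((t["frame"][r,:110].astype(int).min(1)>185))[0]; print(r,w.max() if len(w) else None,end="; ")
E
```

```text
psi 0.2 pos [0.4903 0.3827 0.3165] q6 31.0
0 2.5 0.2 124.5 0.2
0 -37.5 0.0 124.6 0.2
t [[78.0, 266.0], [80.0, 228.0]] [[104.0, 247.0]]
s [[482.0, 152.0], [487.0, 181.0]] [[460.0, 181.0]]
120 58; 135 69; 150 70; 165 72; 180 74; 195 75; 210 None; 225 None; 240 None; 255 None;
```

Emit:
apply_moves(deltas=[0, 0, 0, 35, 0, 0, 0, 0, 70, 0, 0, 0, 0, 100, 0, 0, 0, 0, 118, 0, 0, 0, 0, 124, 0, 0, 0, 0, 124, 0])

```text
clock: 47.85
position: [0.4903, 0.3787, 0.1927]
ee_rot: [-0.0, 0.707, 0.707, -0.003]
contact_force: [0.0, 0.6, 0.0]
width: 0.0002
gripper_force: 0.0
```

Emit:
apply_moves(deltas=[0, -20, 0, 0, 0, 0, -38, 0, 0, 0, 0, -50, 0, -4, 0, 0, -62, 0, -8, 0, 0, -74, 0, -10, 0, 0, -86, 0, -11, 0, 0, -98, 0, -11, 0, 0, -111, 0, -9, 0, 0, -123, 0, -6, 0, 0, -135, 0, -2, 0, 0, -135, 0, -2, 0])

```text
clock: 48.77
position: [0.4902, 0.2427, 0.1959]
ee_rot: [-0.0, 0.708, 0.707, -0.002]
contact_force: [-0.5, -0.8, -0.3]
width: -0.0003
gripper_force: 0.0
```

```bash
cat >> h.py <<'E'
def lidfit(s):
    n=np.array([-.035,.9994]);e=np.array([.9994,.035])
    h=cv2.cvtColor(s["frame"],cv2.COLOR_RGB2HSV);m=cv2.inRange(h,(100,90,30),(130,255,255));m[:,:335]=0;m[:110]=0;m[260:]=0;m[:,460:]=0
    c=max(cv2.findContours(m,0,2)[0],key=cv2.contourArea);print("blue",cv2.approxPolyDP(cv2.convexHull(c),3,True)[:,0].tolist())
    for th in(0,.1,.4,.7,1,1.2,1.4,1.6,1.8,2.): print(th,[px(s,np.r_[Ht-n*.15*np.cos(th)+e*k,.06+.15*np.sin(th)]).round(0).astype(int).tolist() for k in(-.12,.12)],end=" ")
    q=get_state();print("\n",q["position"],q["contact_force"])
E
python3 -c "
from h import *
lidfit(get_image('scene'))"
```

```text
blue [[385, 131], [393, 148], [405, 242], [398, 253], [340, 249], [343, 162]]
0 [[342, 161], [343, 240]] 0.1 [[343, 158], [344, 238]] 0.4 [[349, 148], [350, 230]] 0.7 [[360, 140], [363, 223]] 1 [[375, 133], [380, 217]] 1.2 [[387, 130], [394, 215]] 1.4 [[400, 128], [408, 214]] 1.6 [[412, 128], [422, 214]] 1.8 [[424, 130], [435, 216]] 2.0 [[435, 133], [447, 218]] 
 [0.49035135 0.24388665 0.19621431] [-0.39330914  0.02803636  0.27174357]
```

Emit:
apply_moves(deltas=[0, -9, 0, 5, 0, 0, -18, 0, 12, 0, 0, -28, 0, 19, 0, 0, -38, 0, 27, 0, 0, -46, 0, 37, 0, 0, -54, 0, 47, 0, 0, -60, 0, 58, 0, 0, -66, 0, 69, 0, 0, -70, 0, 80, 0, 0, -74, 0, 92, 0, 0, -80, 0, 102, 0, 0, -80, 0, 102, 0])

```text
clock: 49.82
position: [0.4889, 0.1637, 0.0925]
ee_rot: [-0.001, 0.707, 0.707, -0.003]
contact_force: [-0.2, 0.3, -0.8]
width: 0.0001
gripper_force: 0.0
```

```bash
python3 -c "
from h import *
lidfit(get_image('scene'))"
```

```text
blue [[344, 158], [398, 164], [404, 240], [398, 253], [340, 249]]
0 [[342, 161], [343, 240]] 0.1 [[343, 158], [344, 238]] 0.4 [[349, 148], [350, 230]] 0.7 [[360, 140], [363, 223]] 1 [[375, 133], [380, 217]] 1.2 [[387, 130], [394, 215]] 1.4 [[400, 128], [408, 214]] 1.6 [[412, 128], [422, 214]] 1.8 [[424, 130], [435, 216]] 2.0 [[435, 133], [447, 218]] 
 [0.48966665 0.1644002  0.09350157] [-0.24144917 -0.01309709 -0.36412105]
```

Emit:
apply_moves(deltas=[0, 0, 0, -6, 0, 0, -15, 0, -6, 0, 0, -15, 0, 0, 0, 0, -15, 0, 5, 0, 0, -15, 0, 9, 0, 0, -15, 0, 12, 0, 0, -15, 0, 14, 0, 0, -15, 0, 16, 0, 0, -15, 0, 16, 0])

```text
clock: 50.62
position: [0.4911, 0.1511, 0.0804]
ee_rot: [-0.0, 0.707, 0.707, 0.0]
contact_force: [-3.2, -1.1, 11.9]
width: -0.0002
gripper_force: 5.9
```

```bash
python3 -c "
from h import *
lidfit(get_image('scene'))"
```

```text
blue [[398, 164], [404, 241], [399, 252], [340, 249], [343, 176], [375, 162]]
0 [[342, 161], [343, 240]] 0.1 [[343, 158], [344, 238]] 0.4 [[349, 148], [350, 230]] 0.7 [[360, 140], [363, 223]] 1 [[375, 133], [380, 217]] 1.2 [[387, 130], [394, 215]] 1.4 [[400, 128], [408, 214]] 1.6 [[412, 128], [422, 214]] 1.8 [[424, 130], [435, 216]] 2.0 [[435, 133], [447, 218]] 
 [0.49110444 0.15109973 0.08037169] [-2.85413648 -1.55201478 10.99868439]
```

Emit:
apply_moves(deltas=[0, 0, 0, 2, 0, 0, 0, 0, 2, 0, 0, 0, 0, -20, 0, 0, 0, 0, -60, 0, 0, 0, 0, -100, 0, 0, 0, 0, -140, 0, 0, 0, -40, -160, 0, 0, 0, -80, -180, 0, 0, 0, -120, -180, 0, 0, 0, -150, -180, 0, 0, 0, -150, -180, 0])

```text
clock: 51.58
position: [0.3339, 0.1505, 0.2589]
ee_rot: [-0.002, 0.706, 0.708, -0.002]
contact_force: [0.4, 0.0, -0.7]
width: 0.0001
gripper_force: 0.0
```

```bash
python3 - <<'E'
from h import *
s=get_image('scene');t=get_image("top");lidfit(s)
o=cv2.resize(cv2.imread("pics/s0.png"),(560,420),interpolation=cv2.INTER_AREA)[:,:,::-1]
print(beige(o),beige(s["frame"]))
print(nuts(s),[(n,i["shot"],np.round(r["point"],0).tolist(),round(r["score"],2)) for i in(s,t) for n in("jar","spoon","knife_grip","knife_tip","ring_post") for r in place_of(n,i)[:3]])
# tin region vs start
d=cv2.absdiff(o,s["frame"]).max(2); print("tin front edge diff",[int(d[165:245,c].mean()) for c in range(338,352)])
E
```

```text
blue [[343, 161], [398, 164], [404, 241], [398, 253], [340, 249]]
0 [[342, 161], [343, 240]] 0.1 [[343, 158], [344, 238]] 0.4 [[349, 148], [350, 230]] 0.7 [[360, 140], [363, 223]] 1 [[375, 133], [380, 217]] 1.2 [[387, 130], [394, 215]] 1.4 [[400, 128], [408, 214]] 1.6 [[412, 128], [422, 214]] 1.8 [[424, 130], [435, 216]] 2.0 [[435, 133], [447, 218]] 
 [0.34026024 0.15091716 0.25932071] [ 0.96850549 -0.67224369  0.81475777]
(((373.0, 201.0), (70.0, 46.0), 90.0), [[350, 166], [392, 168], [396, 236], [350, 233]]) (((373.0, 201.0), (70.0, 46.0), 90.0), [[350, 166], [392, 168], [396, 236], [350, 233]])
[] [('jar', 65, [228.0, 291.0], 0.76), ('jar', 65, [399.0, 201.0], 0.24), ('spoon', 65, [316.0, 319.0], 0.7), ('spoon', 65, [261.0, 210.0], 0.54), ('knife_grip', 65, [259.0, 209.0], 0.85), ('knife_grip', 65, [237.0, 147.0], 0.74), ('knife_grip', 65, [139.0, 146.0], 0.61), ('knife_tip', 65, [313.0, 209.0], 0.7), ('knife_tip', 65, [253.0, 171.0], 0.58), ('knife_tip', 65, [341.0, 200.0], 0.22), ('ring_post', 65, [182.0, 150.0], 0.95), ('jar', 66, [325.0, 156.0], 0.86), ('spoon', 66, [245.0, 136.0], 0.65), ('knife_grip', 66, [408.0, 298.0], 0.77), ('knife_grip', 66, [306.0, 238.0], 0.71), ('knife_grip', 66, [340.0, 317.0], 0.61), ('knife_tip', 66, [413.0, 337.0], 0.84), ('knife_tip', 66, [318.0, 288.0], 0.61), ('knife_tip', 66, [257.0, 239.0], 0.58), ('ring_post', 66, [393.0, 249.0], 0.73)]
tin front edge diff [2, 2, 3, 2, 2, 2, 4, 2, 2, 2, 3, 4, 4, 2]
```

The lid matches the shut picture exactly and the post hasn't moved from notch 4. The jar and spoon are unmoved, and the knife is on the board. Handing in.

```bash
python3 -c "
from rig import *
print(sign_off())"
```

```text
the job is handed in; nothing more can be done
None
```

I handed the job in at about 52 s of robot time: ring on the fourth click from burrs touching, all four nuts in the hopper, knife back on the board, tin pressed shut, jar and spoon unmoved; the verdict was not shown. On the way, one mistyped move slid the knife about 65 mm sideways under the half-open lid (force under 4 N, nothing displaced), and I set the knife down on the board once before moving the nuts and laid it back after them.

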